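# Set the stop and load a row of blocks in the spacing jig

### The job

At the model maker's bench, take the stop key out of its holder, put its foot down through the slit in the roof of the white spacing jig and drag it along the tube floor until it drops into the hidden notch; stop there and leave it standing in the notch. Then feed the two plaster blocks lengthways, one after the other, into the open mouth of the tube, so that the first ends up against the key and the second up against the first. Leave the glue bottle and the cup alone.

Things in the scene. Friction and masses are not known exactly. Their poses are not given: they have to be found in the camera images.
- jig: White jig fixed to the bench: level square tube with an open trough before its mouth. Origin on the bench below the centre of the mouth; x runs along the centre line into the tube, z up. Tube x = 0 to 205 mm, 52 wide, 69 high outside, 30 wide inside, floor 26 and roof underside 63 above the bench, far end closed, black inside.
- jig_slit (a point): Middle of the slit in the tube's roof, on the roof's top face (jig x = 94 mm, 69 above the bench), axes as the jig's. The straight slit, 18 wide, runs along x from jig x = 48 to 140. Under it the floor has one notch, 14.5 long (x), 20 wide, 20 deep; its centre lies anywhere from jig x = 72 to 115, not reported. The key has 2.5 mm play in it and can lean about 0.18 rad.
- jig_trough (a point): Middle of the open trough's floor (jig x = -76 mm, 26 above the bench, level with the tube floor), axes as the jig's. Trough from jig x = -152 to 0, 34 wide inside, side walls rise 6 above its floor; it narrows to 30 over the last 20 mm before the mouth.
- holder: Light wooden block fixed to the bench, 64 x 64 x 45 mm high, with an upright 15 round hole 35 deep at its centre, where the key stands at the start. Origin at the centre of its underside, z up.
- key: Loose stop key, 120 mm long, 0.12 kg, upright: round aluminium shaft, 12 diameter, from 0 to 70, then dark wooden handle 18 x 18, from 70 to 120. Origin at the centre of the foot's end, z up the shaft, x and y square to the handle's faces. Foot is 10 above the bench in its holder, 26 on the tube floor, 6 down in the notch.
- block_a: Loose off-white plaster block, 75 long (x) x 24 wide (y) x 34 mm high (z), about 90 g; origin at the centre of its underside. The two blocks are alike and either may go first.
- block_b: The other plaster block, same shape and size: 75 long (x) x 24 wide (y) x 34 mm high (z); origin at the centre of its underside.
- glue: Bystander: white bottle, 52 diameter, 140 high; origin at the centre of its underside.
- tub: Bystander: small white open cup, 70 diameter, 60 high; origin at the centre of its underside.
Not all that is in view belongs to the job. What is shaped like the block_a but purple or red is not meant. There is more than one size of the key; the job needs the middle-sized.

How it is judged:
By the outcome, as a careful person would: the job done as asked, in the order asked, and still so for the second after the job is handed in, with the robot touching nothing.
It also fails if it takes over 72 s, if anything falls off the work surface, if the arm or the gripper's body presses on something with over 40 N, if the wrist force passes 120 N, or if a joint passes its speed limit or range.

### The arm

A 6-joint arm with a two-finger parallel gripper is mounted at the origin on the work surface. World frame = base frame: x ahead of the robot, y to its left, z up, the work surface at z = 0. Lengths are in m, angles in rad, forces in N, time in s.
With the tool pointing down it reaches from about 0.35 to 0.775 m from the base axis. Payload 7.3 kg.
Tool frame: the origin (TCP) lies on the front face of the gripper's body, between the roots of the fingers; the fingertips stand 66 mm ahead of it and the grasp point (between the pads) lies 47 mm ahead of it; z points along the fingers, y is the direction in which the jaws open and shut (so a half turn about z gives the same grasp; the last joint's range is limited). The gripper opens to 92 mm and grips with 3 to 60 N. Pads are 19 mm wide; open, the fingers measure 130 mm over their backs; the gripper's body (75 mm by 190 mm) begins 47 mm behind the grasp point.
Start: joints at [1.161, 0.342, 1.524, -0, 1.275, -0.146], TCP at [0.137, 0.507, 0.292] pointing down, gripper open.
Joint ranges: [-2.53, 2.53], [-0.77, 2.02], [0.04, 2.7], [-1, 4.14], [0.28, 2.66], [-3.11, 3.11]. Speed limits (rad/s): [2.57, 2.57, 3.14, 3.14, 3.14, 3.14].

### API

Orientations are given as [roll, pitch, yaw] about the fixed x, y, z axes, in that order (R = Rz(yaw) Ry(pitch) Rx(roll)).
In Python, from cell import observe, read_camera, hand_in, search_frame, tip_of gives the robot as it stands. The module is installed in compiled form; this text tells all that it offers.
- The arm moves only by the tool apply_moves, never from a script. Its argument "motion" is a list of rows, each an object with "offset": the shift along the tool's x, y, z in mm, a list of three; "rotation": the turn, a rotation vector about the tool's x, y, z in rad, a list of three. In form: [{"offset": [x, y, z], "rotation": [rx, ry, rz]}, ...]. A call has 1 to 12 rows; each row shifts and turns the pose as measured when the row begins, along the tool's axes as they then stand; what a row does not reach is not made up. A row lasts 1/12 s, in which the tool goes at most 41.7 mm and 7.16 degrees, less where a joint would pass 70% of its speed; a pose out of reach is approached as far as the arm can. A call with a gripper value outside its range is refused whole. "grip" is the closure, from 0 (fully open) to 1 (shut), set as the call begins (left out, the last holds). The fingers move at their own pace and stop on an object; "grip_force" is the grip in N (left out, the last holds). Time passes only in rows, so rows that do not move let the fingers close. It gives the time, the measured TCP pose, the force and the opening at its end, in the units of the state.
- observe(): the state, without advancing time (a new reading comes with each control period).
- read_camera(name): name is "side" or "top"; returns a dict with "img" (384x512x3 uint8, red, green, blue), "camera_matrix" (3x3 intrinsics, pixels), "R" (3x3) and "t" (3): a world point X has camera coordinates R X + t. Camera axes: x right, y down, z forward; pixel columns grow to the right and rows downward; lengths in m; the calibration is good to about 2 mm. A picture is of the moment at which its call begins. There is no depth.
- hand_in(): hands the job in, once; it reports no verdict.
Trained networks look in a picture, given as the dict that the camera call returned (one of the last four; its "shot" number tells which), for a name from the list of things; names that differ only in an ending like _2 or _b are one class to them, and where a whole thing is asked for, a point or a joint stands for the part that bears it (a point fixed in the world has none). Each returns a list of dicts, best first, with "score" (0 to 1); they miss things now and then, are a little off and sometimes report something else, mostly with a low value. They report only what shows in the picture. A call takes as long as a camera call. They do not tell look-alikes from the thing itself.
- search_frame(query, picture): "location" ([x, y, z] in m, in world coordinates, good to about 4 mm: the middle of the surface that is visible of it).
- tip_of(query, picture): "location" ([x, y, z] in m, in world coordinates, good to about 4 mm: a listed point, or the origin of a listed thing).
The state is a dict: "time": time; "qpos": joint angles; "qvel": joint speeds; "joint_efforts": joint torques, N m; "tool_pos": TCP position; "tool_rot": TCP orientation; "contact_force": force on the tool from outside, world axes, zero at the start; "torque": the same for the moment, N m; "opening": finger opening in m.
Only numpy, scipy, OpenCV 4.12 (cv2) and the standard library are available. Lean on these libraries where they do the work, as an engineer would, in place of code of your own. Each camera call takes 0.05 s, during which the arm holds its last target.

## Working session

There is one attempt and no reset: what is moved stays moved. The work goes in short steps, Python scripts to look and compute and a tool call to move; the robot and the scene stay as the last step left them, time stands still between calls to the robot, and variables do not carry over. Pictures are saved under pics/ and viewed, and the job is handed in when it is done.

Besides the shell and the picture viewer there is one more tool, called after "Request:" by a JSON object that holds its "name" and its "arguments". apply_moves: Moves the arm, as the interface text tells. Its arguments: {"type":"object","properties":{"motion":{"type":"array"},"grip":{"type":"number"},"grip_force":{"type":"number"}},"required":["motion"]}

```bash
mkdir -p pics
cat > h.py <<'E'
import numpy as np, cv2
from cell import *
def save(p,n,crop=None,s=1):
    im=p["img"][:,:,::-1]
    if crop: im=im[crop[1]:crop[3],crop[0]:crop[2]]
    if s!=1: im=cv2.resize(im,None,fx=s,fy=s,interpolation=cv2.INTER_CUBIC)
    cv2.imwrite("pics/"+n+".png",im)
def proj(p,X):
    c=p["R"]@np.array(X)+p["t"]; u=p["camera_matrix"]@c; return u[:2]/u[2]
def ray(p,uv,z):
    d=p["R"].T@np.linalg.inv(p["camera_matrix"])@np.array([uv[0],uv[1],1.]); o=-p["R"].T@p["t"]
    return o+d*(z-o[2])/d[2]
E
python3 - <<'E'
from h import *
o=observe(); print({k:np.round(v,3).tolist() for k,v in o.items()})
for n in("top","side"):
    p=read_camera(n); save(p,n+"0",s=1.5)
    print(n,-p["R"].T@p["t"])
    for q in["jig_slit","jig_trough","jig","holder","key","block_a","glue","tub"]:
        for r in tip_of(q,p): print(q,round(r["score"],2),np.round(r["location"],3),proj(p,r["location"]).round())
E
```

```text
{'time': 0.0, 'qpos': [1.161, 0.343, 1.525, -0.0, 1.275, -0.146], 'qvel': [0.001, -0.001, -0.001, -0.0, -0.0, 0.0], 'joint_efforts': [-0.002, -43.123, -24.422, 0.072, 0.056, -0.0], 'tool_pos': [0.137, 0.507, 0.292], 'tool_rot': [-3.14, -0.0, 2.878], 'contact_force': [-0.404, 0.035, -0.606], 'torque': [0.017, -0.026, -0.048], 'opening': 0.091}
top [0.26693077 0.02095212 1.20611778]
jig_slit 0.63 [0.628 0.103 0.068] [219. 158.]
jig_trough 0.68 [ 0.646 -0.067  0.028] [281. 152.]
jig_trough 0.46 [ 0.44   0.235 -0.002] [177. 234.]
jig_trough 0.27 [ 0.436 -0.014 -0.001] [267. 230.]
holder 0.75 [ 0.433 -0.018 -0.003] [269. 231.]
key 0.72 [0.407 0.071 0.   ] [237. 242.]
key 0.48 [ 0.354 -0.033  0.003] [276. 259.]
block_a 0.87 [ 0.44   0.235 -0.005] [177. 234.]
block_a 0.78 [ 0.543  0.266 -0.002] [164. 198.]
block_a 0.74 [ 0.44  -0.196  0.002] [333. 224.]
block_a 0.58 [0.336 0.264 0.003] [166. 273.]
glue 0.55 [0.478 0.402 0.005] [115. 224.]
tub 0.76 [ 0.481 -0.4    0.005] [405. 205.]
side [0.39916774 0.87630922 0.59514336]
jig_slit 0.9 [0.629 0.104 0.068] [209. 211.]
jig_trough 0.8 [ 0.643 -0.061  0.025] [219. 193.]
jig 0.57 [ 0.638  0.012 -0.   ] [216. 213.]
holder 0.73 [ 0.437 -0.016  0.001] [284. 214.]
key 0.88 [ 0.41   0.075 -0.001] [292. 234.]
key 0.65 [ 0.437 -0.015  0.006] [284. 212.]
key 0.48 [ 0.357 -0.036  0.002] [312. 212.]
key 0.45 [0.478 0.404 0.001] [247. 329.]
block_a 0.88 [0.336 0.268 0.002] [320. 287.]
block_a 0.83 [ 0.545  0.269 -0.   ] [228. 278.]
block_a 0.75 [0.443 0.236 0.001] [273. 273.]
tub 0.64 [ 0.483 -0.4   -0.001] [280. 158.]
tub 0.58 [ 0.644 -0.063  0.028] [219. 192.]
```

View pics/top0.png

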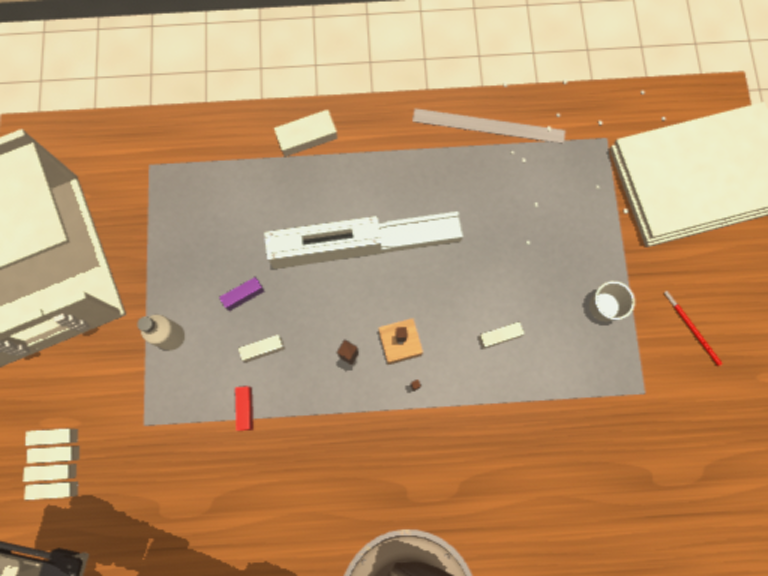

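View pics/side0.png

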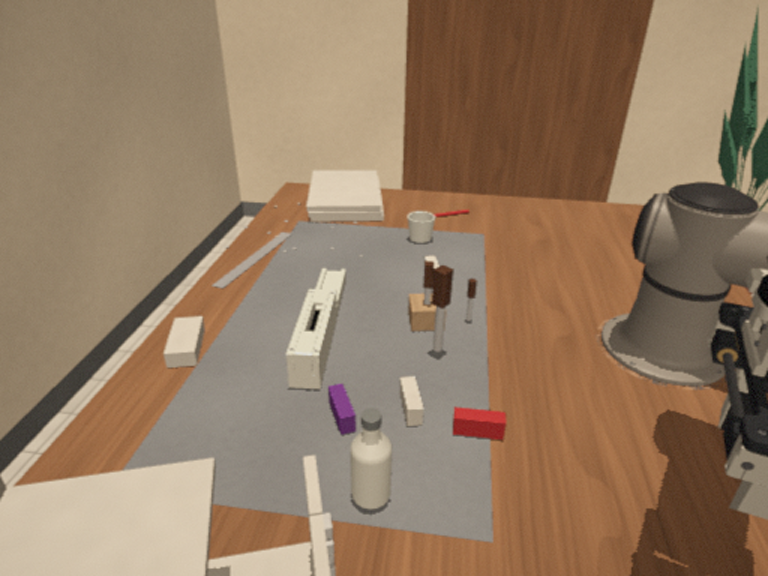

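The candidate keys (top view, 1.5x pixels) are:
- (401,337), standing in the wooden holder
- (347,351), the tallest, loose
- (415,385), the smallest, loose

The one in the holder looks middle-sized. The off-white blocks are at (260,348) and (501,334). The purple one at (240,293) and the red one at (243,408) are decoys. I'll confirm with an enlarged crop.

Run:
```python
from h import *
p=read_camera("top"); s=read_camera("side")
import pickle; pickle.dump((p,s),open("p0.pkl","wb"))
a=cv2.resize(p["img"][130:265,150:365],None,fx=3.6,fy=3.6,interpolation=cv2.INTER_CUBIC)
cv2.imwrite("pics/topc.png",a[:,:,::-1])
a=cv2.resize(s["img"][160:260,180:340],None,fx=5,fy=5,interpolation=cv2.INTER_CUBIC)
cv2.imwrite("pics/sidec.png",a[:,:,::-1])
```

```text
(no output)
```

View pics/topc.png

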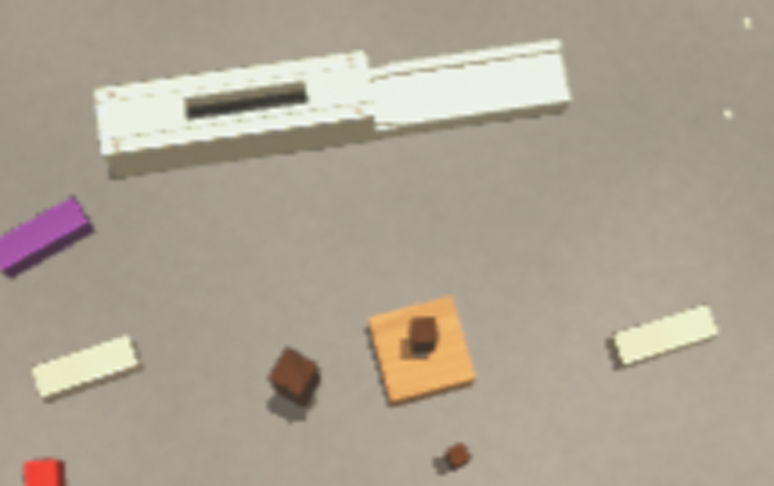

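View pics/sidec.png

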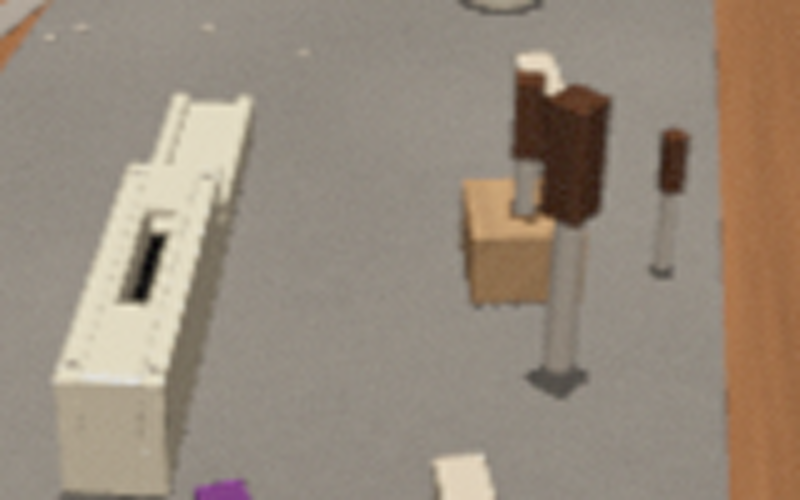

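The top crop shows three keys. The one in the holder (crop 424,333) is clearly between the tall one (295,375) and the short one (457,456), and the side crop agrees. The blocks are at crop (86,367) and (666,335). Next I'll fit the poses.

```bash
cat > fit.py <<'E'
from h import *
import pickle
from scipy.optimize import least_squares
p,s=pickle.load(open("p0.pkl","rb"))
T=lambda u,v:(150+(u+.5)/3.6-.5,130+(v+.5)/3.6-.5)
S=lambda u,v:(180+(u+.5)/5-.5,160+(v+.5)/5-.5)
J=[(p,T(96,90),(.205,-.026,.069)),(p,T(366,53),(0,-.026,.069)),(p,T(376,116),(0,.026,.069)),(p,T(105,155),(.205,.026,.069)),
(p,T(187,99),(.140,-.009,.069)),(p,T(305,84),(.048,-.009,.069)),(p,T(308,103),(.048,.009,.069)),(p,T(190,118),(.140,.009,.069)),
(s,S(150,232),(.048,-.009,.069)),(s,S(121,301),(.140,-.009,.069)),(s,S(143,303),(.140,.009,.069)),
(s,S(54,378),(.205,-.026,.069)),(s,S(165,382),(.205,.026,.069)),(s,S(133,166),(0,-.026,.069)),(s,S(215,177),(0,.026,.069))]
def W(q,X):
    c,n=np.cos(q[2]),np.sin(q[2]); return np.array([q[0]+c*X[0]-n*X[1],q[1]+n*X[0]+c*X[1],X[2]])
# sides: y axis left of x.  jig x ~ world +y => jig +y ~ world -x (towards robot)
f=lambda q:np.concatenate([proj(c,W(q,X))-uv for c,uv,X in J])
for cams in (None,p,s):
    g=lambda q:np.concatenate([proj(c,W(q,X))-uv for c,uv,X in J if cams is None or c is cams])
    r=least_squares(g,[.64,.01,1.67],loss="soft_l1"); print("jig",r.x.round(4),np.abs(r.fun).mean().round(2))
# blocks
im=p["img"].astype(int)
m=((im.min(2)>150)).astype(np.uint8)
n,l,st,ce=cv2.connectedComponentsWithStats(m)
for i in range(1,n):
    if 60<st[i,4]<2000: 
        c=ce[i]
        if 150<c[0]<365 and 200<c[1]<265:
            big=cv2.resize(im[int(c[1])-20:int(c[1])+20,int(c[0])-25:int(c[0])+25].astype(np.uint8),None,fx=8,fy=8,interpolation=cv2.INTER_CUBIC).min(2)
            bm=(big>165).astype(np.uint8); cs,_=cv2.findContours(bm,0,2); k=max(cs,key=cv2.contourArea)
            pts=k[:,0]; P=np.array([ray(p,((u+.5)/8-.5+int(c[0])-25,(v+.5)/8-.5+int(c[1])-20),.034)[:2] for u,v in pts])
            R=cv2.minAreaRect((P*1000).astype(np.float32)); print("block",R)
# key: brown handle top
E
python3 fit.py
```

```text
jig [0.6364 0.0115 1.656 ] 0.76
jig [0.6362 0.0118 1.654 ] 0.4
jig [0.6372 0.0095 1.6584] 1.1
block ((442.7637023925781, 238.06643676757812), (24.868703842163086, 76.3466796875), 15.246845245361328)
```

```bash
cat >> fit.py <<'E'
print("---")
def rect(c,thr,z,inv=False,w=25):
    x0,y0=int(c[0])-w,int(c[1])-w
    big=cv2.resize(p["img"][y0:y0+2*w,x0:x0+2*w],None,fx=8,fy=8,interpolation=cv2.INTER_CUBIC).astype(int)
    bm=(thr(big)).astype(np.uint8); cs,_=cv2.findContours(bm,0,2)
    k=min(cs,key=lambda k:-1e9*(cv2.contourArea(k)>300)+np.linalg.norm(k[:,0].mean(0)-w*8))
    P=np.array([ray(p,((u+.5)/8-.5+x0,(v+.5)/8-.5+y0),z)[:2] for u,v in k[:,0]])
    return np.round(P.mean(0)*1000,1),cv2.minAreaRect((P*1000).astype(np.float32))
for c in [(173.5,231.5),(334.5,222.5)]:
    for t in(150,165,180): print(t,rect(c,lambda b:b.min(2)>t,.034))
for t in (70,80): print("key",rect((267.3,222),lambda b:(b.max(2)<t+30)&(b[:,:,0]>b[:,:,2]+10),.130,w=12))
print(rect((268,226),lambda b:(b[:,:,0]>150)&(b[:,:,0]>b[:,:,2]+70),.045,w=25))
for c in [p,s]:
    print(c["img"][222:224,267] if c is p else "")
    print(proj(c,(.433,-.017,.130)),proj(c,(.433,-.017,.08)))
E
python3 fit.py
python3 - <<'E'
from h import *
import pickle
p,s=pickle.load(open("p0.pkl","rb"))
a=cv2.resize(p["img"][205:250,245:292],None,fx=12,fy=12,interpolation=cv2.INTER_CUBIC)
cv2.imwrite("pics/keyc.png",a[:,:,::-1])
E
```

```text
jig [0.6364 0.0115 1.656 ] 0.76
jig [0.6362 0.0118 1.654 ] 0.4
jig [0.6372 0.0095 1.6584] 1.1
block ((442.7637023925781, 238.06643676757812), (24.868703842163086, 76.3466796875), 15.246845245361328)
---
150 (array([441.8, 239.3]), ((442.9770202636719, 238.31382751464844), (26.271183013916016, 77.97618865966797), 15.250027656555176))
165 (array([441.6, 238.4]), ((442.7637023925781, 238.06643676757812), (24.868703842163086, 76.3466796875), 15.246845245361328))
180 (array([442.1, 239.1]), ((442.642578125, 237.89161682128906), (23.682741165161133, 74.80841064453125), 15.244237899780273))
150 (array([ 428.3, -196.7]), ((429.9617004394531, -190.23757934570312), (134.0071563720703, 109.53839874267578), 86.43975830078125))
165 (array([ 440.4, -198.7]), ((440.0765686035156, -195.33428955078125), (25.108760833740234, 75.89859008789062), 14.2070894241333))
180 (array([ 439.8, -195.1]), ((439.83111572265625, -195.05868530273438), (23.726774215698242, 74.19869995117188), 14.208762168884277))
key (array([426.6, -10.8]), ((426.3752136230469, -10.75376033782959), (15.40424919128418, 9.551591873168945), 85.08665466308594))
key (array([427.1, -10.3]), ((426.7986145019531, -10.324450492858887), (16.503326416015625, 12.322352409362793), 78.4086685180664))
(array([438.1, -12.6]), ((438.3203125, -12.567573547363281), (66.00601959228516, 66.14266967773438), 11.708941459655762))
[[118  77  52]
 [118  76  52]]
[269.27294697 223.22717593] [268.79334747 226.23721787]

[288.32790953 174.91232417] [287.28663042 190.54196315]
```

View pics/keyc.png

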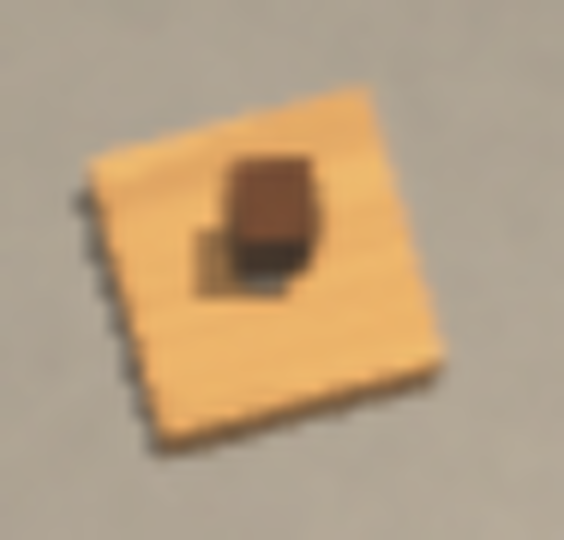

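Run:
```python
from h import *
import pickle
p,s=pickle.load(open("p0.pkl","rb"))
K=lambda u,v:(245+(u+.5)/12-.5,205+(v+.5)/12-.5)
C=np.array([ray(p,K(*c),.130)[:2] for c in[(236,155),(313,158),(305,241),(231,238)]])
print(C.round(4),C.mean(0)); 
for i in range(4):
    d=C[(i+1)%4]-C[i]; print(np.linalg.norm(d),np.degrees(np.arctan2(d[1],d[0])))
a=cv2.resize(s["img"][155:225,270:320],None,fx=10,fy=10,interpolation=cv2.INTER_CUBIC)
cv2.imwrite("pics/keys.png",a[:,:,::-1])
for q in[(.433,-.017,.13),(.437,-.0135,.13),(.437,-.0135,.045)]: print((proj(s,q)-[270,155]+.5)*10)
```

```text
[[ 0.4481 -0.0055]
 [ 0.4465 -0.0213]
 [ 0.4294 -0.0184]
 [ 0.431  -0.0034]] [ 0.43876323 -0.01214295]
0.015843342596484768 -95.83087100917591
0.017304105844517848 170.6133493463483
0.015172496424363935 84.08883658571804
0.017254223025569112 -7.1670471000830664
[188.27909525 204.12324172]
[172.91199729 208.78715602]
[156.10285052 470.42328098]
```

View pics/keys.png

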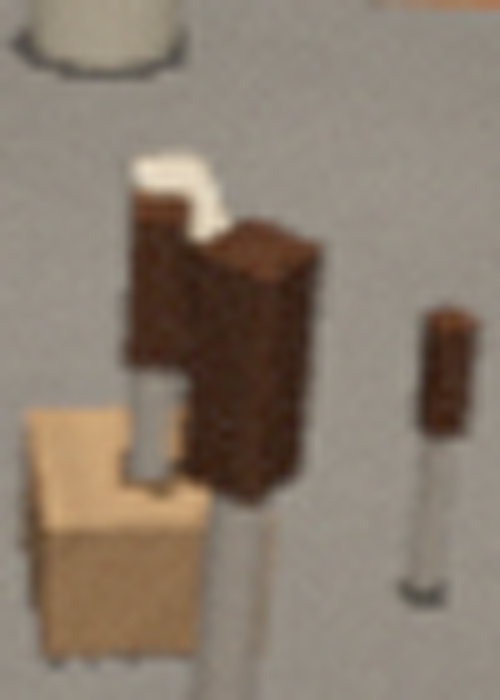

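```bash
cat >> h.py <<'E'
from scipy.spatial.transform import Rotation as Ro
def plan(pos,yawdeg,n,o=None):
    o=o or observe(); R0=Ro.from_euler("xyz",o["tool_rot"]); p0=np.array(o["tool_pos"])
    R1=Ro.from_euler("xyz",[np.pi,0,np.radians(yawdeg)]); 
    dv=(R0.inv()*R1).as_rotvec(); 
    rows=[]
    P=p0;
    for i in range(n):
        Rc=R0*Ro.from_rotvec(dv*i/n); step=(np.array(pos)-p0)/n
        print((Rc.inv().apply(step)*1000).round(1).tolist(),(dv/n).round(4).tolist())
def st():
    o=observe(); print(round(o["time"],2),np.round(o["tool_pos"],4),np.degrees(o["tool_rot"]).round(2),np.round(o["contact_force"],1),round(o["opening"],4))
    return o
E
python3 -c "
from h import *
st();plan((.439,-.0125,.292),82.5,17)"
```

```text
1.0 [0.1369 0.5068 0.2923] [180.     0.   164.89] [-0.1  0.5  0.2] 0.0917
[-25.1, -24.9, 0.0] [0.0, -0.0, 0.0846]
[-27.1, -22.6, 0.0] [0.0, -0.0, 0.0846]
[-29.0, -20.3, 0.0] [0.0, -0.0, 0.0846]
[-30.6, -17.8, 0.0] [0.0, -0.0, 0.0846]
[-32.0, -15.1, 0.0] [0.0, -0.0, 0.0846]
[-33.1, -12.4, 0.0] [0.0, -0.0, 0.0846]
[-34.0, -9.5, 0.0] [0.0, -0.0, 0.0846]
[-34.7, -6.6, 0.0] [0.0, -0.0, 0.0846]
[-35.2, -3.6, 0.0] [0.0, -0.0, 0.0846]
[-35.3, -0.7, 0.0] [0.0, -0.0, 0.0846]
[-35.3, 2.3, 0.0] [0.0, -0.0, 0.0846]
[-34.9, 5.3, 0.0] [0.0, -0.0, 0.0846]
[-34.4, 8.2, 0.0] [0.0, -0.0, 0.0846]
[-33.6, 11.1, 0.0] [0.0, -0.0, 0.0846]
[-32.5, 13.9, 0.0] [0.0, -0.0, 0.0846]
[-31.2, 16.6, 0.0] [0.0, -0.0, 0.0846]
[-29.7, 19.2, 0.0] [0.0, -0.0, 0.0846]
```

Request:
{"name": "apply_moves", "arguments": {"motion": [{"offset": [-25,-25,0],"rotation": [0,0,0.085]},{"offset": [-27,-23,0],"rotation": [0,0,0.085]},{"offset": [-29,-20,0],"rotation": [0,0,0.085]},{"offset": [-31,-18,0],"rotation": [0,0,0.085]},{"offset": [-32,-15,0],"rotation": [0,0,0.085]},{"offset": [-33,-12,0],"rotation": [0,0,0.085]},{"offset": [-34,-9,0],"rotation": [0,0,0.085]},{"offset": [-35,-7,0],"rotation": [0,0,0.085]},{"offset": [-35,-4,0],"rotation": [0,0,0.085]},{"offset": [-35,-1,0],"rotation": [0,0,0.085]},{"offset": [-35,2,0],"rotation": [0,0,0.085]},{"offset": [-35,5,0],"rotation": [0,0,0.085]}], "grip": 0}}

```text
time: 2.0
tool_pos: [0.3466, 0.1256, 0.2919]
tool_rot: [3.135, -0.004, 1.823]
contact_force: [1.0, -0.1, 0.2]
opening: 0.0919
```

```bash
python3 -c "
from h import *
st();plan((.439,-.0125,.26),82.5,9)"
```

```text
2.0 [0.3466 0.1256 0.2919] [179.63  -0.21 104.47] [ 1.  -0.1  0.2] 0.0919
[-17.4, 6.1, 3.5] [0.0006, -0.0005, 0.0426]
[-17.2, 6.8, 3.5] [0.0006, -0.0005, 0.0426]
[-16.8, 7.6, 3.5] [0.0006, -0.0005, 0.0426]
[-16.5, 8.3, 3.5] [0.0006, -0.0005, 0.0426]
[-16.1, 9.0, 3.5] [0.0006, -0.0005, 0.0426]
[-15.7, 9.6, 3.5] [0.0006, -0.0005, 0.0426]
[-15.3, 10.3, 3.5] [0.0006, -0.0005, 0.0426]
[-14.9, 11.0, 3.5] [0.0006, -0.0005, 0.0426]
[-14.4, 11.6, 3.5] [0.0006, -0.0005, 0.0426]
```

Request:
{"name": "apply_moves", "arguments": {"motion": [{"offset": [-26,10,5],"rotation": [0,0,0.065]},{"offset": [-26,11,5],"rotation": [0,0,0.065]},{"offset": [-25,12,5],"rotation": [0,0,0.065]},{"offset": [-24,14,5],"rotation": [0,0,0.065]},{"offset": [-23,16,5],"rotation": [0,0,0.065]},{"offset": [-22,17,5],"rotation": [0,0,0.06]}]}}

```text
time: 2.5
tool_pos: [0.4427, -0.0247, 0.2634]
tool_rot: [3.13, -0.007, 1.412]
contact_force: [0.5, 1.1, -0.8]
opening: 0.0915
```

```bash
python3 -c "
from h import *
st();plan((.439,-.0125,.157),82.5,6)"
```

```text
2.5 [ 0.4427 -0.0247  0.2634] [179.32  -0.38  80.93] [ 0.5  1.1 -0.8] 0.0915
[1.8, -1.1, 17.7] [0.002, -0.0011, -0.0046]
[1.8, -1.1, 17.7] [0.002, -0.0011, -0.0046]
[1.8, -1.1, 17.7] [0.002, -0.0011, -0.0046]
[1.9, -1.0, 17.7] [0.002, -0.0011, -0.0046]
[1.9, -1.0, 17.7] [0.002, -0.0011, -0.0046]
[1.9, -0.9, 17.7] [0.002, -0.0011, -0.0046]
```

Request:
{"name": "apply_moves", "arguments": {"motion": [{"offset": [11.5,-6,5],"rotation": [0.012,-0.007,-0.027]},{"offset": [0,0,20],"rotation": [0,0,0]},{"offset": [0,0,15],"rotation": [0,0,0]},{"offset": [0,0,0],"rotation": [0,0,0]}]}}

```text
time: 2.83
tool_pos: [0.4426, -0.0189, 0.2218]
tool_rot: [3.138, 0.002, 1.427]
contact_force: [0.4, -0.6, 0.1]
opening: 0.0922
```

```bash
python3 -c "
from h import *
st();plan((.439,-.0125,.157),82.5,1)
s=read_camera('side'); save(s,'s1',(230,120,350,220),6)"
```

```text
2.83 [ 0.4426 -0.0189  0.2218] [1.7981e+02 1.3000e-01 8.1770e+01] [ 0.4 -0.6  0.1] 0.0922
[6.0, -4.6, 64.7] [0.0032, 0.0024, -0.0128]
```

View pics/s1.png

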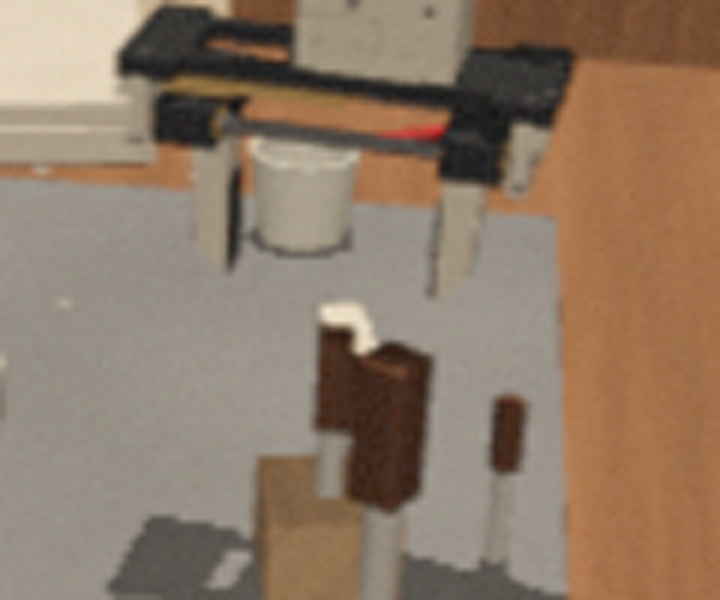

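Request:
{"name": "apply_moves", "arguments": {"motion": [{"offset": [6,-4.5,10],"rotation": [0.003,0.002,-0.013]},{"offset": [0,0,20],"rotation": [0,0,0]},{"offset": [0,0,20],"rotation": [0,0,0]},{"offset": [0,0,14],"rotation": [0,0,0]},{"offset": [0,0,0],"rotation": [0,0,0]}]}}

```text
time: 3.3
tool_pos: [0.4428, -0.0123, 0.1625]
tool_rot: [3.129, 0.001, 1.442]
contact_force: [-1.2, -0.3, 0.7]
opening: 0.0916
```

```bash
python3 -c "
from h import *
st();plan((.439,-.0125,.157),82.5,1)"
```

```text
3.3 [ 0.4428 -0.0123  0.1625] [1.793e+02 6.000e-02 8.263e+01] [-1.2 -0.3  0.7] 0.0916
[-0.7, -3.8, 5.4] [0.0121, 0.0011, 0.0023]
```

Request:
{"name": "apply_moves", "arguments": {"motion": [{"offset": [0,-4,6],"rotation": [0.012,0,0]},{"offset": [0,0,0],"rotation": [0,0,0]}]}}

```text
time: 3.47
tool_pos: [0.4394, -0.0117, 0.1578]
tool_rot: [3.141, 0.001, 1.443]
contact_force: [-0.6, -0.1, 0.9]
opening: 0.0918
```

Request:
{"name": "apply_moves", "arguments": {"motion": [{"offset": [0,0,0],"rotation": [0,0,0]},{"offset": [0,0,0],"rotation": [0,0,0]},{"offset": [0,0,0],"rotation": [0,0,0]},{"offset": [0,0,0],"rotation": [0,0,0]},{"offset": [0,0,0],"rotation": [0,0,0]},{"offset": [0,0,0],"rotation": [0,0,0]},{"offset": [0,0,0],"rotation": [0,0,0]},{"offset": [0,0,0],"rotation": [0,0,0]}], "grip": 1, "grip_force": 20}}

```text
time: 4.13
tool_pos: [0.4415, -0.012, 0.1619]
tool_rot: [3.133, 0.002, 1.443]
contact_force: [-0.6, 0.7, -0.2]
opening: 0.0431
```

```bash
python3 -c "
from h import *
st()"
```

```text
4.13 [ 0.4415 -0.012   0.1619] [1.7951e+02 1.0000e-01 8.2680e+01] [-0.6  0.7 -0.2] 0.0431
```

Request:
{"name": "apply_moves", "arguments": {"motion": [{"offset": [0,0,0],"rotation": [0,0,0]},{"offset": [0,0,0],"rotation": [0,0,0]},{"offset": [0,0,0],"rotation": [0,0,0]},{"offset": [0,0,0],"rotation": [0,0,0]},{"offset": [0,0,0],"rotation": [0,0,0]},{"offset": [0,0,0],"rotation": [0,0,0]}]}}

```text
time: 4.63
tool_pos: [0.4404, -0.0115, 0.1616]
tool_rot: [3.136, 0.001, 1.443]
contact_force: [0.9, 0.5, 1.1]
opening: 0.0184
```

```bash
python3 -c "
from h import *
st();
s=read_camera('side'); save(s,'s2',(230,120,350,220),6)
st();p=read_camera('top');st();save(p,'t2',(230,190,310,250),9)"
```

```text
4.63 [ 0.4404 -0.0115  0.1616] [1.797e+02 6.000e-02 8.267e+01] [0.9 0.5 1.1] 0.0184
4.68 [ 0.4405 -0.0115  0.1616] [1.7968e+02 6.0000e-02 8.2660e+01] [-0.6  0.3  1.1] 0.018
4.73 [ 0.4405 -0.0116  0.1616] [1.7968e+02 6.0000e-02 8.2660e+01] [-1.1  2.2  2.5] 0.0178
```

View pics/s2.png

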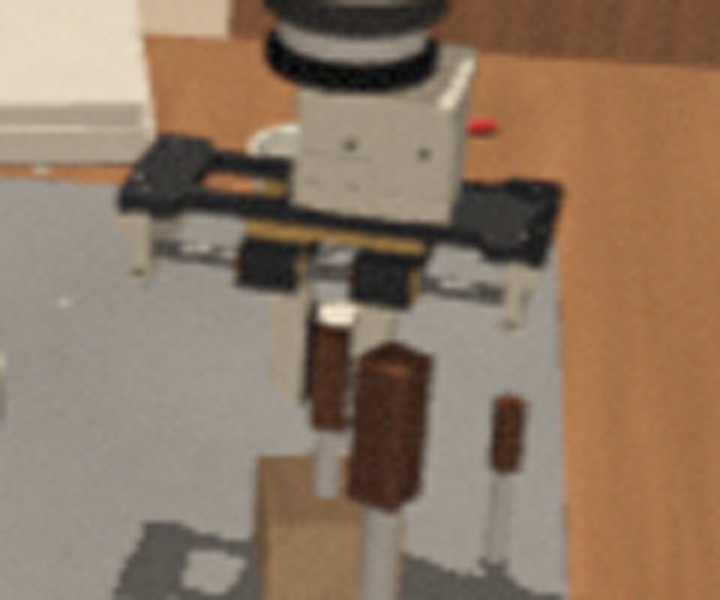

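Request:
{"name": "apply_moves", "arguments": {"motion": [{"offset": [0,0,-12],"rotation": [0,0,0]},{"offset": [0,0,-20],"rotation": [0,0,0]},{"offset": [0,0,-25],"rotation": [0,0,0]},{"offset": [0,0,-25],"rotation": [0,0,0]},{"offset": [0,0,-8],"rotation": [0,0,0]}], "grip_force": 30}}

```text
time: 5.15
tool_pos: [0.4389, -0.0116, 0.2515]
tool_rot: [-3.14, 0.001, 1.443]
contact_force: [1.2, -0.6, -1.0]
opening: 0.0179
```

```bash
python3 -c "
from h import *
st();plan((.6316,.0683,.252),94.9,8)"
```

```text
5.15 [ 0.4389 -0.0116  0.2515] [-1.7989e+02  8.0000e-02  8.2670e+01] [ 1.2 -0.6 -1. ] 0.0179
[13.0, 22.6, -0.1] [-0.0003, 0.0001, -0.0267]
[12.4, 23.0, -0.1] [-0.0003, 0.0001, -0.0267]
[11.8, 23.3, -0.1] [-0.0003, 0.0001, -0.0267]
[11.1, 23.6, -0.1] [-0.0003, 0.0001, -0.0267]
[10.5, 23.9, -0.1] [-0.0003, 0.0001, -0.0267]
[9.9, 24.1, -0.1] [-0.0003, 0.0001, -0.0267]
[9.2, 24.4, -0.1] [-0.0003, 0.0001, -0.0267]
[8.5, 24.6, -0.1] [-0.0003, 0.0001, -0.0267]
```

Request:
{"name": "apply_moves", "arguments": {"motion": [{"offset": [13,22.5,0],"rotation": [0,0,-0.027]},{"offset": [12,23,0],"rotation": [0,0,-0.027]},{"offset": [12,23,0],"rotation": [0,0,-0.027]},{"offset": [11,23.5,0],"rotation": [0,0,-0.027]},{"offset": [10.5,24,0],"rotation": [0,0,-0.027]},{"offset": [10,24,0],"rotation": [0,0,-0.027]},{"offset": [9,24,0],"rotation": [0,0,-0.027]},{"offset": [8.5,24,0],"rotation": [0,0,-0.027]},{"offset": [0,0,0],"rotation": [0,0,0]},{"offset": [0,0,0],"rotation": [0,0,0]}]}}

```text
time: 5.98
tool_pos: [0.6376, 0.0718, 0.2431]
tool_rot: [-3.137, 0.003, 1.668]
contact_force: [-0.9, -1.5, -1.0]
opening: 0.0178
```

```bash
python3 -c "
from h import *
o=st();plan((.6316,.0683,.252),94.9,1)
s=read_camera('side'); save(s,'s3',(170,110,290,230),5)
p=read_camera('top');save(p,'t3',(200,130,290,180),8);st()
f=np.array([.6316,.0683]);
print('side: predicted shaft foot px',[((proj(s,(o['tool_pos'][0],o['tool_pos'][1],z))-[170,110]+.5)*5).round() for z in(.10,.17)])
"
```

```text
5.98 [0.6376 0.0718 0.2431] [-179.76    0.18   95.55] [-0.9 -1.5 -1. ] 0.0178
[-2.9, -6.3, -8.9] [-0.0042, 0.0032, 0.0113]
6.08 [0.6367 0.0714 0.2435] [-1.7974e+02  1.7000e-01  9.5500e+01] [-1.1 -0.1 -2. ] 0.0175
side: predicted shaft foot px [array([196., 423.]), array([188., 306.])]
```

View pics/s3.png

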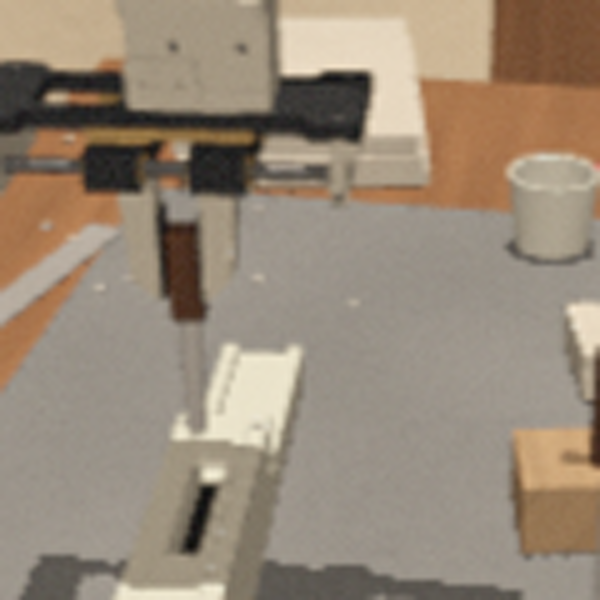

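View pics/t3.png

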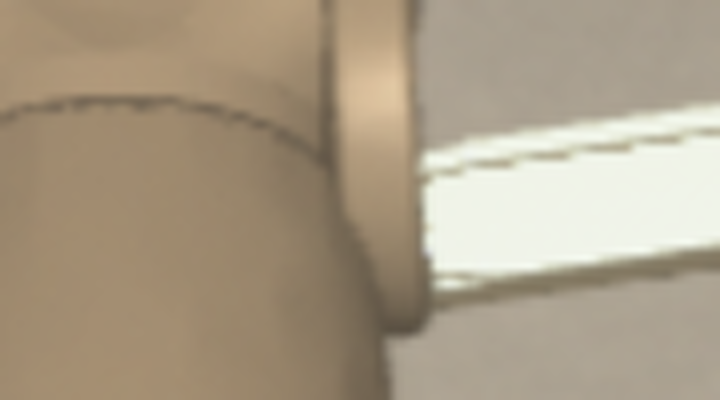

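Request:
{"name": "apply_moves", "arguments": {"motion": [{"offset": [-3,-5.5,0],"rotation": [-0.004,0.003,0.011]},{"offset": [0,0,0],"rotation": [0,0,0]},{"offset": [0,0,0],"rotation": [0,0,0]}]}}

```text
time: 6.33
tool_pos: [0.629, 0.0663, 0.2434]
tool_rot: [-3.14, 0.0, 1.653]
contact_force: [-0.0, -0.6, -0.9]
opening: 0.0178
```

```bash
python3 -c "
from h import *
o=st();plan((.6316,.0683,.224),94.9,1)
s=read_camera('side'); 
k=8;c=(185,165)
im=cv2.resize(s['img'][165:240,185:265],None,fx=k,fy=k,interpolation=cv2.INTER_CUBIC)[:,:,::-1].copy()
a=1.656
for X in[(.048,-.009),(.14,-.009),(.14,.009),(.048,.009),(0,-.026),(0,.026),(.205,.026)]:
  w=(.6364+np.cos(a)*X[0]-np.sin(a)*X[1],.0115+np.sin(a)*X[0]+np.cos(a)*X[1],.069)
  u=(proj(s,w)-c+.5)*k; cv2.circle(im,tuple(int(q) for q in u),3,(0,0,255),-1)
cv2.imwrite('pics/s4.png',im)
"
```

```text
6.33 [0.629  0.0663 0.2434] [-179.9    0.    94.7] [-0.  -0.6 -0.9] 0.0178
[1.7, 2.8, 19.4] [-0.0017, 0.0, -0.0035]
```

View pics/s4.png

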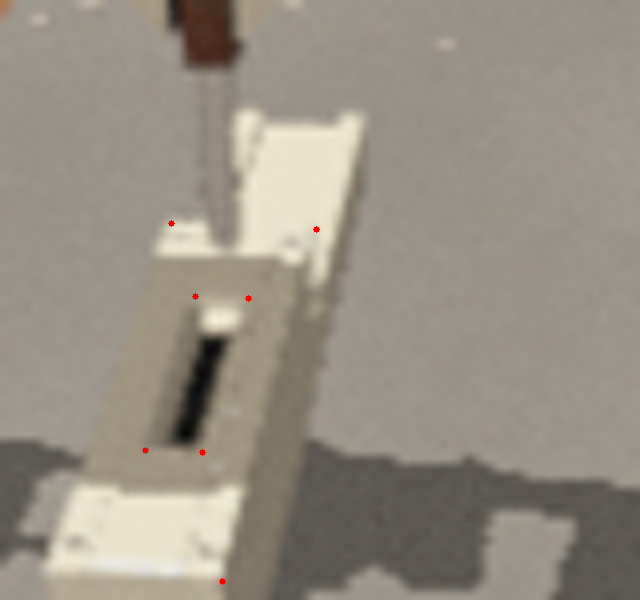

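Request:
{"name": "apply_moves", "arguments": {"motion": [{"offset": [1.7,2.5,8],"rotation": [-0.002,0,-0.003]},{"offset": [0,0,6],"rotation": [0,0,0]},{"offset": [0,0,0],"rotation": [0,0,0]}]}}

```text
time: 6.63
tool_pos: [0.6311, 0.0676, 0.2297]
tool_rot: [3.139, 0.0, 1.655]
contact_force: [0.5, -0.0, -1.6]
opening: 0.0178
```

```bash
python3 -c "
from h import *
o=st();plan((.6316,.0683,.224),94.9,1)
s=read_camera('side');save(s,'s5',(185,165,265,240),8);o=st()
t=o['tool_pos']
for z in (t[2]-.1516,t[2]-.1516+.03): print((proj(s,(t[0],t[1],z))-[185,165]+.5)*8)
"
```

```text
6.63 [0.6311 0.0676 0.2297] [1.7985e+02 2.0000e-02 9.4820e+01] [ 0.5 -0.  -1.6] 0.0178
[0.6, 0.5, 5.7] [0.0026, 0.0004, -0.0014]
6.68 [0.6312 0.0677 0.23  ] [1.7983e+02 2.0000e-02 9.4820e+01] [ 1.1  0.  -2.4] 0.0176
[217.69435045 286.83296296]
[213.36189245 210.08329716]
```

View pics/s5.png

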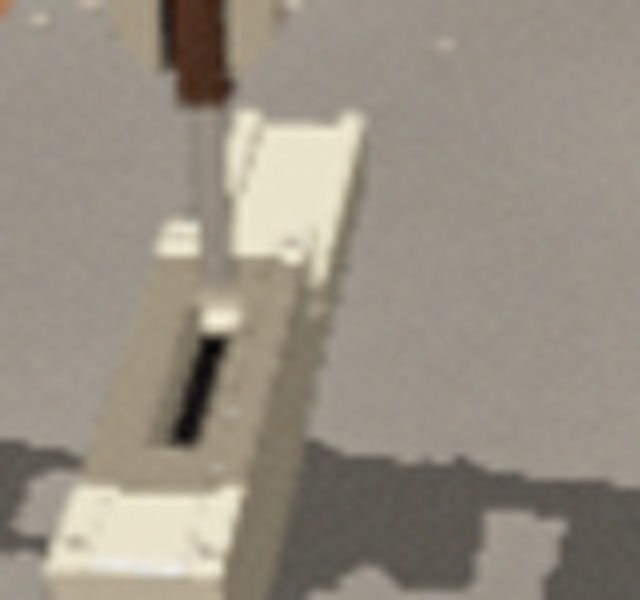

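Request:
{"name": "apply_moves", "arguments": {"motion": [{"offset": [0.5,0.5,6],"rotation": [0.0,0,0]},{"offset": [0,0,6],"rotation": [0,0,0]},{"offset": [0,0,6],"rotation": [0,0,0]},{"offset": [0,0,5],"rotation": [0,0,0]}]}}

```text
time: 7.02
tool_pos: [0.6324, 0.0685, 0.2059]
tool_rot: [3.137, 0.001, 1.655]
contact_force: [-0.3, 0.9, -2.0]
opening: 0.0178
```

```bash
python3 -c "
from h import *
o=st();plan((.6316,.0683,.181),94.9,1)
s=read_camera('side');save(s,'s6',(185,165,265,240),8);o=st()
"
```

```text
7.02 [0.6324 0.0685 0.2059] [1.7972e+02 3.0000e-02 9.4840e+01] [-0.3  0.9 -2. ] 0.0178
[-0.1, -0.9, 24.9] [0.0049, 0.0006, -0.001]
7.07 [0.6319 0.0685 0.2046] [1.7983e+02 2.0000e-02 9.4840e+01] [-0.2 -0.9 -3.7] 0.0181
```

View pics/s6.png

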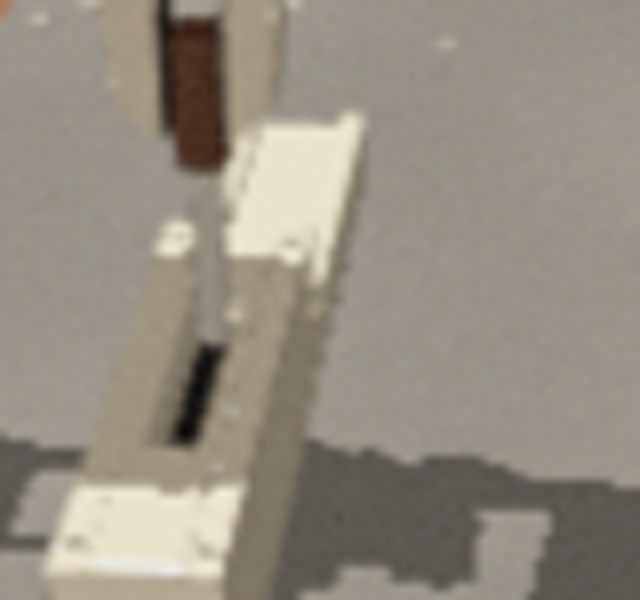

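Request:
{"name": "apply_moves", "arguments": {"motion": [{"offset": [0,-0.3,6],"rotation": [0.003,0,0]},{"offset": [0,0,6],"rotation": [0,0,0]},{"offset": [0,0,5],"rotation": [0,0,0]},{"offset": [0,0,3],"rotation": [0,0,0]},{"offset": [0,0,2],"rotation": [0,0,0]}]}}

```text
time: 7.48
tool_pos: [0.6315, 0.0685, 0.1796]
tool_rot: [-3.14, 0.0, 1.655]
contact_force: [0.5, 0.7, -1.8]
opening: 0.0181
```

Request:
{"name": "apply_moves", "arguments": {"motion": [{"offset": [0,0,2],"rotation": [0,0,0]},{"offset": [0,0,0],"rotation": [0,0,0]}]}}

```text
time: 7.65
tool_pos: [0.6316, 0.0685, 0.1776]
tool_rot: [-3.14, 0.0, 1.655]
contact_force: [-1.3, -0.3, 0.2]
opening: 0.0174
```

Request:
{"name": "apply_moves", "arguments": {"motion": [{"offset": [0,0,1.5],"rotation": [0,0,0]},{"offset": [0,0,1],"rotation": [0,0,0]}]}}

```text
time: 7.82
tool_pos: [0.6317, 0.0686, 0.1775]
tool_rot: [3.141, 0.0, 1.655]
contact_force: [-4.5, -0.7, 5.2]
opening: 0.0175
```

Request:
{"name": "apply_moves", "arguments": {"motion": [{"offset": [2,0,0.8],"rotation": [0,0,0]},{"offset": [2,0,0.8],"rotation": [0,0,0]},{"offset": [1.5,0,1],"rotation": [0,0,0]},{"offset": [1.5,0,1],"rotation": [0,0,0]},{"offset": [1.5,0,1],"rotation": [0,0,0]},{"offset": [1.5,0,1],"rotation": [0,0,0]},{"offset": [1.5,0,1],"rotation": [0,0,0]},{"offset": [1.5,0,1],"rotation": [0,0,0]}]}}

```text
time: 8.48
tool_pos: [0.631, 0.0782, 0.1768]
tool_rot: [3.136, 0.01, 1.656]
contact_force: [-1.7, -3.5, 7.6]
opening: 0.0176
```

Request:
{"name": "apply_moves", "arguments": {"motion": [{"offset": [1.7,0,0.7],"rotation": [0,0,0]},{"offset": [1.7,0,0.7],"rotation": [0,0,0]},{"offset": [1.7,0,0.7],"rotation": [0,0,0]},{"offset": [1.7,0,0.7],"rotation": [0,0,0]},{"offset": [1.7,0,0.7],"rotation": [0,0,0]},{"offset": [1.7,0,0.7],"rotation": [0,0,0]},{"offset": [1.7,0,0.7],"rotation": [0,0,0]},{"offset": [1.7,0,0.7],"rotation": [0,0,0]}]}}

```text
time: 9.15
tool_pos: [0.6305, 0.0884, 0.1759]
tool_rot: [3.133, 0.02, 1.656]
contact_force: [-1.8, -3.1, 5.6]
opening: 0.0174
```

```bash
python3 -c "
from h import *
o=st();t=o['tool_pos']
d=np.array(t[:2])-[.6364,.0115];a=1.656;print('jig',d@[np.cos(a),np.sin(a)],d@[-np.sin(a),np.cos(a)])"
```

```text
9.15 [0.6305 0.0884 0.1759] [179.5    1.15  94.9 ] [-1.8 -3.1  5.6] 0.0174
jig 0.07708743119045922 -0.0006395073509678558
```

```bash
python3 -c "
from h import *
o=st();plan(o['tool_pos'],94.9,1)
s=read_camera('side');save(s,'s7',(185,140,265,215),8)"
```

```text
9.15 [0.6305 0.0884 0.1759] [179.5    1.15  94.9 ] [-1.8 -3.1  5.6] 0.0174
[0.0, 0.0, 0.0] [0.0087, 0.0201, 0.0002]
```

View pics/s7.png

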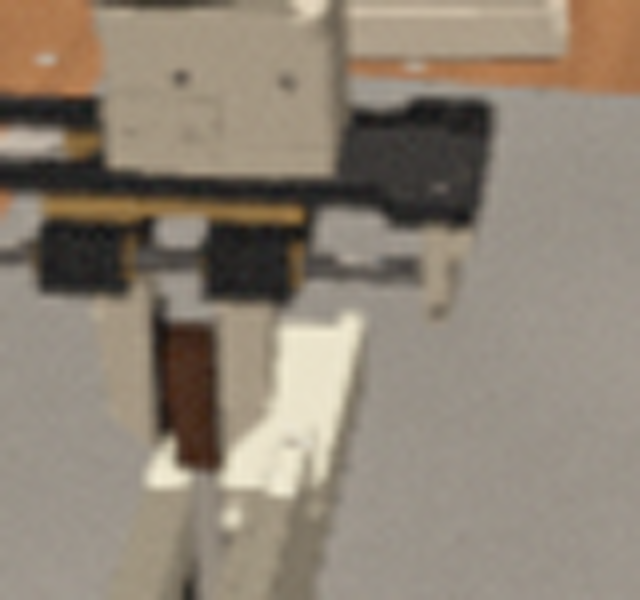

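Request:
{"name": "apply_moves", "arguments": {"motion": [{"offset": [1.2,0,0.5],"rotation": [0.003,0.007,0]},{"offset": [1.2,0,0.5],"rotation": [0.003,0.007,0]},{"offset": [1.2,0,0.5],"rotation": [0.003,0.007,0]},{"offset": [1.5,0,0.5],"rotation": [0,0.002,0]},{"offset": [1.5,0,0.5],"rotation": [0,0.002,0]},{"offset": [1.5,0,0.5],"rotation": [0,0.002,0]}]}}

```text
time: 9.7
tool_pos: [0.6309, 0.0958, 0.1746]
tool_rot: [3.139, -0.006, 1.656]
contact_force: [-1.9, -2.2, 5.1]
opening: 0.0175
```

```bash
python3 -c "
from h import *
o=st();
s=read_camera('side');save(s,'s8',(190,160,240,210),12)
p=read_camera('top');save(p,'t8',(170,120,300,190),6)
t=np.array(o['tool_pos'])
for z in(.047-.0154,.047+.0346-.0): print(z,(proj(s,t-[0,0,z])-[190,160]+.5)*12)
"
```

```text
9.7 [0.6309 0.0958 0.1746] [179.85  -0.33  94.91] [-1.9 -2.2  5.1] 0.0175
0.0316 [220.50912955 300.0275095 ]
0.0816 [232.75567906 500.27177038]
```

View pics/s8.png

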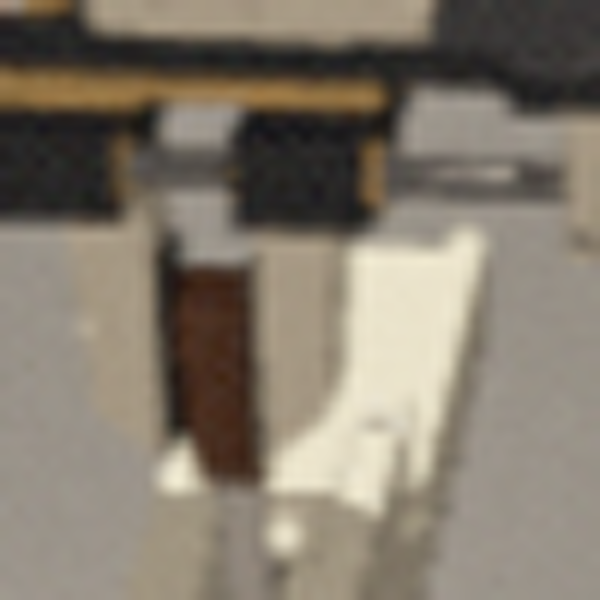

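View pics/t8.png

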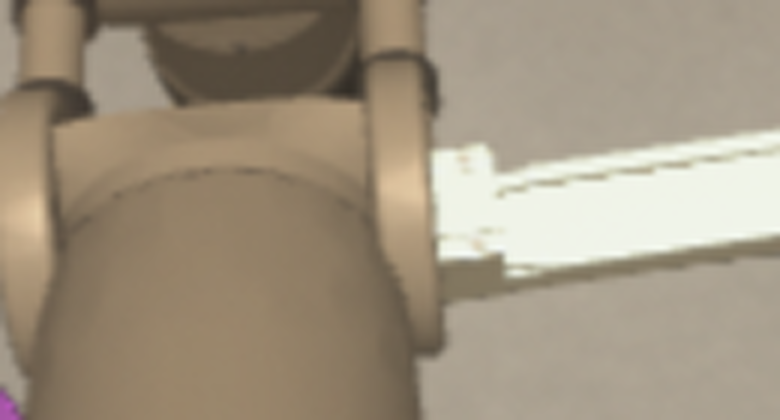

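Request:
{"name": "apply_moves", "arguments": {"motion": [{"offset": [1.3,0,0.5],"rotation": [0,0,0]},{"offset": [1.3,0,0.8],"rotation": [0,0.001,0]},{"offset": [1.3,0,0.8],"rotation": [0,0.001,0]},{"offset": [1.3,0,0.8],"rotation": [0,0.001,0]},{"offset": [1.3,0,0.8],"rotation": [0,0.001,0]},{"offset": [1.3,0,0.8],"rotation": [0,0.001,0]}], "grip_force": 60}}

```text
time: 10.3
tool_pos: [0.6311, 0.0992, 0.1743]
tool_rot: [3.137, -0.002, 1.656]
contact_force: [-2.7, -6.5, 9.0]
opening: 0.0175
```

Request:
{"name": "apply_moves", "arguments": {"motion": [{"offset": [1.8,0,0.5],"rotation": [0,0.001,0]},{"offset": [1.8,0,0.5],"rotation": [0,0.001,0]},{"offset": [1.8,0,0.5],"rotation": [0,0.001,0]},{"offset": [1.8,0,0.5],"rotation": [0,0.001,0]},{"offset": [1.8,0,0.5],"rotation": [0,0.001,0]},{"offset": [1.8,0,0.5],"rotation": [0,0.001,0]}]}}

```text
time: 10.8
tool_pos: [0.6316, 0.1057, 0.1742]
tool_rot: [3.133, 0.0, 1.656]
contact_force: [-2.4, -7.4, 7.9]
opening: 0.0175
```

Request:
{"name": "apply_moves", "arguments": {"motion": [{"offset": [1.8,0,0.5],"rotation": [0.001,0,0]},{"offset": [1.8,0,0.5],"rotation": [0.001,0,0]},{"offset": [1.8,0,0.5],"rotation": [0.001,0,0]},{"offset": [1.8,0,0.5],"rotation": [0.001,0,0]},{"offset": [1.8,0,0.5],"rotation": [0.001,0,0]},{"offset": [1.8,0,0.5],"rotation": [0.001,0,0]}]}}

```text
time: 11.3
tool_pos: [0.6319, 0.1091, 0.1739]
tool_rot: [3.138, 0.014, 1.655]
contact_force: [-1.6, -7.8, 6.8]
opening: 0.0178
```

Request:
{"name": "apply_moves", "arguments": {"motion": [{"offset": [1.8,0,0.6],"rotation": [0,0.004,0]},{"offset": [1.8,0,0.6],"rotation": [0,0.004,0]},{"offset": [1.8,0,0.6],"rotation": [0,0.004,0]},{"offset": [1.8,0,0.6],"rotation": [0,0.003,0]},{"offset": [1.8,0,0.6],"rotation": [0,0.003,0]},{"offset": [1.8,0,0.6],"rotation": [0,0.003,0]}]}}

```text
time: 11.8
tool_pos: [0.6317, 0.1118, 0.1733]
tool_rot: [3.138, 0.008, 1.654]
contact_force: [-2.9, -7.3, 7.1]
opening: 0.0177
```

```bash
python3 -c "
from h import *
o=st();
s=read_camera('side');save(s,'s9',(190,160,240,210),12)
t=np.array(o['tool_pos'])
for z in(.047-.0154,.047+.0346-.0): print(z,(proj(s,t-[0,0,z])-[190,160]+.5)*12)
"
```

```text
11.8 [0.6317 0.1118 0.1733] [179.82   0.46  94.76] [-2.9 -7.3  7.1] 0.0177
0.0316 [197.35681397 342.00457529]
0.0816 [210.39868091 543.86364413]
```

View pics/s9.png

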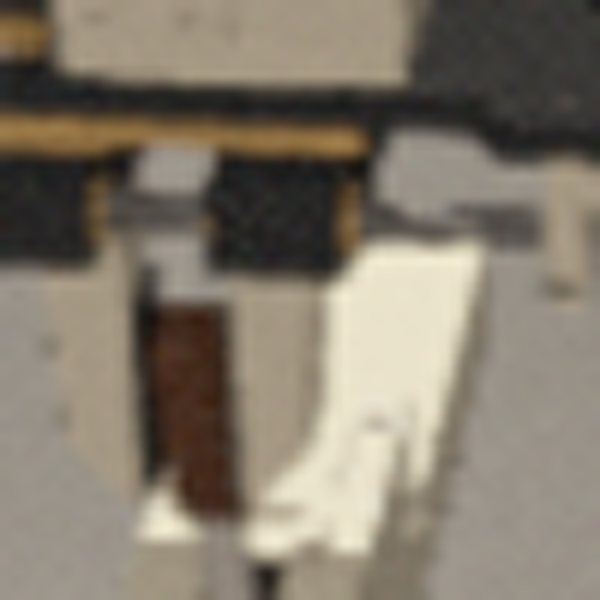

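```bash
python3 -c "
from h import *
import pickle
p,s=pickle.load(open('p0.pkl','rb'))
a=1.656
def key(tcp,slip,th,c,k,lab):
  # key pivot at grasp; th lean: foot toward -jigx
  ex=np.array([np.cos(a),np.sin(a),0]);ey=np.array([-np.sin(a),np.cos(a),0])
  ax=np.array([0,0,1])*np.cos(th)+ex*np.sin(th); fx=ex*np.cos(th)-np.array([0,0,1])*np.sin(th)
  g=np.array(tcp)-[0,0,.047]; foot=g-ax*(.1046-slip)
  tb=foot+ax*.12-fx*.009; ff=foot+ax*.07+fx*.009
  print(lab,slip,th,[((proj(s,q)-c+.5)*k)[1].round() for q in(tb,ff)], 'foot z',foot[2].round(4),'jigx',((foot-[.6364,.0115,0])@ex).round(4))
key((.632,.0685,.2053),0,0,[185,165],8,'s6 obs 18,170')
key((.632,.0685,.2053),0,.1,[185,165],8,'s6 obs 18,170')
for t,l in(((.6305,.0884,.1759),'s7'),):
  for sl,th in((0,0),(.002,0),(0,.1),(.002,.2)): key(t,sl,th,[185,140],8,'s7 obs 322,468')
for sl,th in((0,0),(.003,0),(0,.1),(0,.2),(0,.3)): key((.6309,.0958,.1746),sl,th,[190,160],12,'s8 obs 268,485')
for sl,th in((0,0),(.004,0),(0,.1),(0,.2),(0,.3)): key((.6317,.1118,.1733),sl,th,[190,160],12,'s9 obs 302,515')
"
```

```text
s6 obs 18,170 0 0 [np.float64(23.0), np.float64(185.0)] foot z 0.0537 jigx 0.0572
s6 obs 18,170 0 0.1 [np.float64(23.0), np.float64(181.0)] foot z 0.0542 jigx 0.0467
s7 obs 322,468 0 0 [np.float64(332.0), np.float64(493.0)] foot z 0.0243 jigx 0.0771
s7 obs 322,468 0.002 0 [np.float64(327.0), np.float64(488.0)] foot z 0.0263 jigx 0.0771
s7 obs 322,468 0 0.1 [np.float64(332.0), np.float64(489.0)] foot z 0.0248 jigx 0.0667
s7 obs 322,468 0.002 0.2 [np.float64(328.0), np.float64(480.0)] foot z 0.0283 jigx 0.0567
s8 obs 268,485 0 0 [np.float64(280.0), np.float64(522.0)] foot z 0.023 jigx 0.0845
s8 obs 268,485 0.003 0 [np.float64(267.0), np.float64(511.0)] foot z 0.026 jigx 0.0845
s8 obs 268,485 0 0.1 [np.float64(280.0), np.float64(517.0)] foot z 0.0235 jigx 0.074
s8 obs 268,485 0 0.2 [np.float64(281.0), np.float64(509.0)] foot z 0.0251 jigx 0.0637
s8 obs 268,485 0 0.3 [np.float64(283.0), np.float64(501.0)] foot z 0.0277 jigx 0.0536
s9 obs 302,515 0 0 [np.float64(321.0), np.float64(567.0)] foot z 0.0217 jigx 0.1003
s9 obs 302,515 0.004 0 [np.float64(304.0), np.float64(551.0)] foot z 0.0257 jigx 0.1003
s9 obs 302,515 0 0.1 [np.float64(321.0), np.float64(561.0)] foot z 0.0222 jigx 0.0899
s9 obs 302,515 0 0.2 [np.float64(322.0), np.float64(553.0)] foot z 0.0238 jigx 0.0796
s9 obs 302,515 0 0.3 [np.float64(324.0), np.float64(544.0)] foot z 0.0264 jigx 0.0694
```

Request:
{"name": "apply_moves", "arguments": {"motion": [{"offset": [-2,0,0.6],"rotation": [0,0,0]},{"offset": [-2,0,0.6],"rotation": [0,0,0]},{"offset": [-2,0,0.6],"rotation": [0,0,0]},{"offset": [-2,0,0.6],"rotation": [0,0,0]},{"offset": [-2,0,0.6],"rotation": [0,0,0]}]}}

```text
time: 12.27
tool_pos: [0.6318, 0.108, 0.174]
tool_rot: [3.137, -0.005, 1.653]
contact_force: [-2.5, 2.6, 7.3]
opening: 0.0173
```

Request:
{"name": "apply_moves", "arguments": {"motion": [{"offset": [-2.5,0,0.8],"rotation": [0,0,0]},{"offset": [-2.5,0,0.8],"rotation": [0,0,0]},{"offset": [-2.5,0,0.8],"rotation": [0,0,0]},{"offset": [-2.5,0,0.8],"rotation": [0,0,0]},{"offset": [-2.5,0,0.8],"rotation": [0,0,0]}]}}

```text
time: 12.68
tool_pos: [0.6318, 0.1051, 0.1745]
tool_rot: [3.134, -0.024, 1.653]
contact_force: [-3.8, 3.0, 10.4]
opening: 0.0177
```

```bash
python3 -c "
from h import *
o=st();
s=read_camera('side');save(s,'s10',(190,160,240,210),12)"
```

```text
12.68 [0.6318 0.1051 0.1745] [179.56  -1.35  94.7 ] [-3.8  3.  10.4] 0.0177
```

View pics/s10.png

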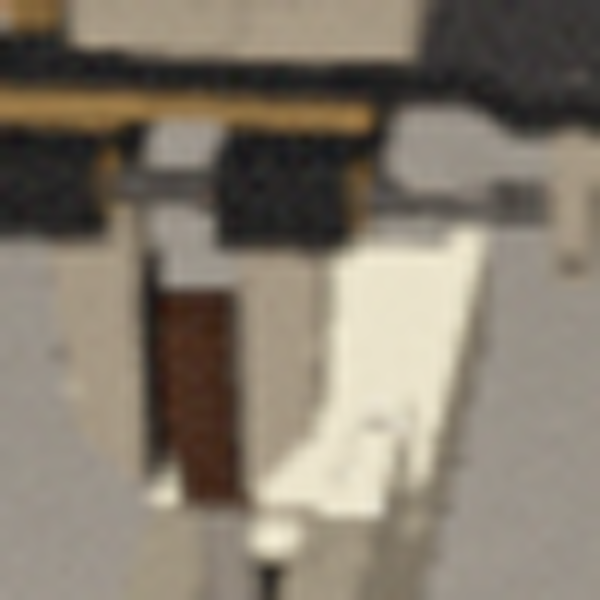

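Request:
{"name": "apply_moves", "arguments": {"motion": [{"offset": [-3,0,0.3],"rotation": [0,-0.005,0]},{"offset": [-3,0,0.3],"rotation": [0,-0.005,0]},{"offset": [-3,0,0.3],"rotation": [0,-0.005,0]},{"offset": [-3,0,0.3],"rotation": [0,-0.005,0]},{"offset": [-3,0,0.3],"rotation": [0,-0.005,0]}], "grip_force": 12}}

```text
time: 13.15
tool_pos: [0.632, 0.0978, 0.1752]
tool_rot: [3.133, -0.013, 1.653]
contact_force: [-2.1, 0.9, 6.8]
opening: 0.0179
```

```bash
python3 -c "
from h import *
o=st();plan(o['tool_pos'],94.9,1)"
```

```text
13.15 [0.632  0.0978 0.1752] [179.51  -0.77  94.68] [-2.1  0.9  6.8] 0.0179
[0.0, 0.0, 0.0] [0.0087, -0.0134, -0.0038]
```

Request:
{"name": "apply_moves", "arguments": {"motion": [{"offset": [-2,0,0.3],"rotation": [0.003,-0.005,0]},{"offset": [-2,0,0.5],"rotation": [0.003,-0.004,0]},{"offset": [-2,0,0.7],"rotation": [0.003,-0.004,0]},{"offset": [-2,0,1],"rotation": [0,0,0]},{"offset": [-1,0,1],"rotation": [0,0,0]}]}}

```text
time: 13.57
tool_pos: [0.633, 0.0959, 0.1752]
tool_rot: [3.138, -0.014, 1.652]
contact_force: [-3.5, 0.4, 9.7]
opening: 0.0179
```

```bash
python3 -c "
from h import *
o=st();plan(o['tool_pos'],94.9,1)
s=read_camera('side');save(s,'s11',(190,160,240,210),12)"
```

```text
13.57 [0.633  0.0959 0.1752] [179.77  -0.77  94.67] [-3.5  0.4  9.7] 0.0179
[0.0, 0.0, 0.0] [0.0041, -0.0135, -0.004]
```

View pics/s11.png

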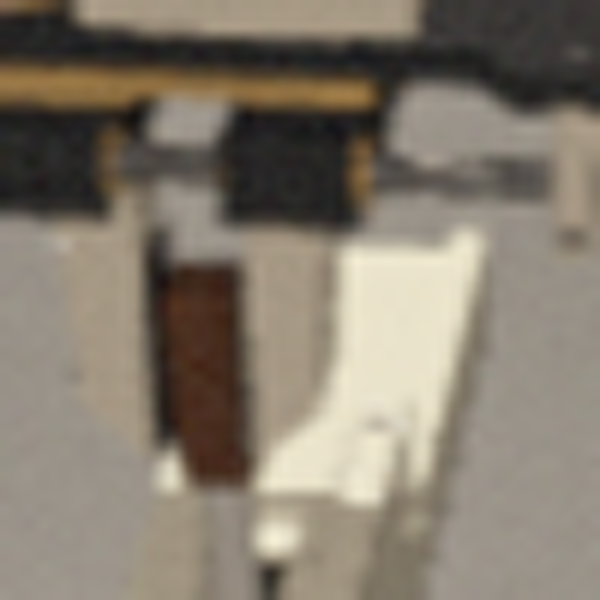

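Request:
{"name": "apply_moves", "arguments": {"motion": [{"offset": [0,-1,-1.5],"rotation": [0.002,-0.006,0]},{"offset": [0,-1,0],"rotation": [0.002,-0.006,0]},{"offset": [0,-1,0],"rotation": [0,0,0]},{"offset": [0,-0.8,0],"rotation": [0,0,0]}], "grip_force": 30}}

```text
time: 13.95
tool_pos: [0.6291, 0.0977, 0.1752]
tool_rot: [-3.141, -0.005, 1.652]
contact_force: [1.8, -1.3, 3.6]
opening: 0.0176
```

```bash
cat >> h.py <<'E'
def jig(t,a=1.656):
    d=np.array(t[:2])-[.6364,.0115]; return (np.array([d@[np.cos(a),np.sin(a)],d@[-np.sin(a),np.cos(a)]])*1000).round(1)
E
python3 -c "
from h import *
o=st();plan(o['tool_pos'],94.9,1);print(jig(o['tool_pos']))
s=read_camera('side');save(s,'s12',(185,140,265,215),8)"
```

```text
13.95 [0.6291 0.0977 0.1752] [-179.99   -0.27   94.67] [ 1.8 -1.3  3.6] 0.0176
[0.0, 0.0, 0.0] [-0.0001, -0.0046, -0.004]
[86.6 -0. ]
```

View pics/s12.png

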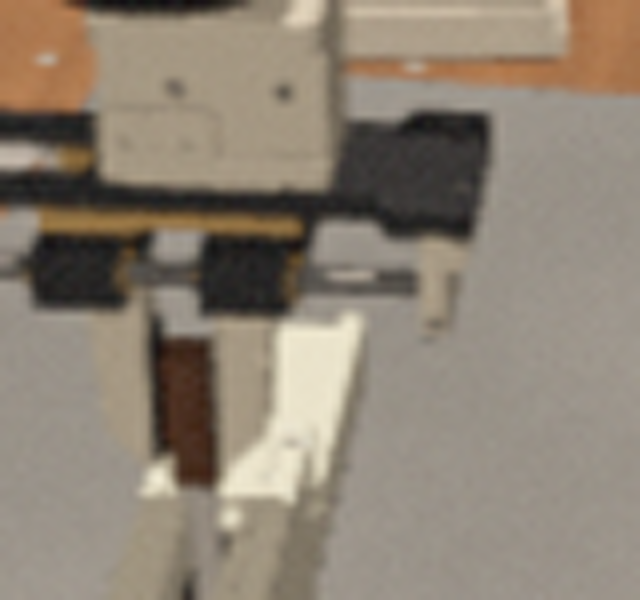

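Request:
{"name": "apply_moves", "arguments": {"motion": [{"offset": [0,0,-3],"rotation": [0,0,0]},{"offset": [0,0,-3],"rotation": [0,0,0]},{"offset": [0,0,-3],"rotation": [0,0,0]},{"offset": [0,0,0],"rotation": [0,0,0]}], "grip_force": 60}}

```text
time: 14.33
tool_pos: [0.6278, 0.098, 0.1832]
tool_rot: [-3.137, -0.006, 1.652]
contact_force: [0.8, -1.0, -1.1]
opening: 0.018
```

```bash
python3 -c "
from h import *
o=st();print(jig(o['tool_pos']))
s=read_camera('side');save(s,'s13',(185,140,265,215),8)
for r in tip_of('key',s)+search_frame('key',s): print(round(r['score'],2),np.round(r['location'],4),jig(r['location']))
print('pred foot',np.array(o['tool_pos'])-[0,0,.1516])"
```

```text
14.33 [0.6278 0.098  0.1832] [-179.72   -0.36   94.65] [ 0.8 -1.  -1.1] 0.018
[87.   1.2]
0.89 [ 0.4094  0.073  -0.0013] [ 80.6 220.9]
0.73 [0.6263 0.08   0.0324] [69.1  4.2]
0.7 [ 0.3556 -0.0365 -0.0006] [-23.9 283.9]
0.47 [ 0.4358 -0.0156  0.0019] [ -9.9 202.2]
0.76 [0.4094 0.0819 0.1189] [ 89.5 220.2]
0.49 [0.6235 0.0985 0.1156] [87.8  5.4]
pred foot [0.62784958 0.09803977 0.03157848]
```

View pics/s13.png

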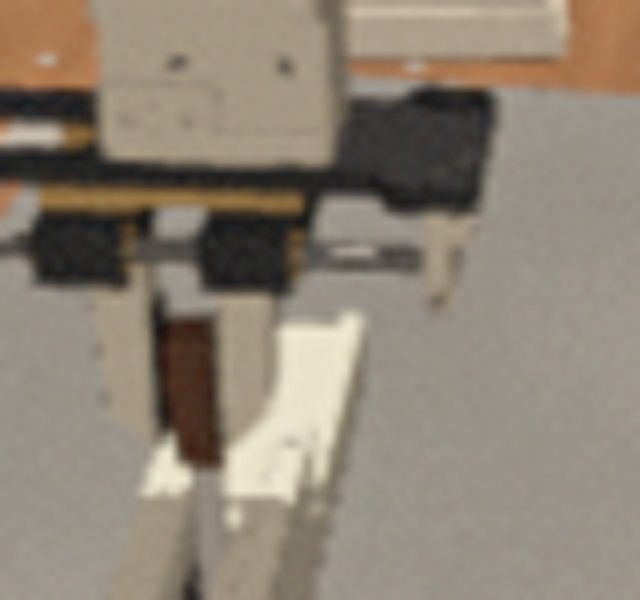

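Request:
{"name": "apply_moves", "arguments": {"motion": [{"offset": [0,1,4],"rotation": [-0.003,-0.005,-0.004]},{"offset": [0,0,3],"rotation": [0,0,0]},{"offset": [0,0,2],"rotation": [0,0,0]},{"offset": [0,0,1],"rotation": [0,0,0]}], "grip_force": 60}}

```text
time: 14.82
tool_pos: [0.629, 0.0983, 0.175]
tool_rot: [3.141, -0.0, 1.657]
contact_force: [-4.1, -0.8, 8.2]
opening: 0.0176
```

Request:
{"name": "apply_moves", "arguments": {"motion": [{"offset": [0,0,0.5],"rotation": [0,0,0]},{"offset": [-2,0,0],"rotation": [0,0,0]},{"offset": [-3,0,0],"rotation": [0,0,0]},{"offset": [-3,0,0],"rotation": [0,0,0]},{"offset": [-3,0,0],"rotation": [0,0,0]}], "grip_force": 8}}

```text
time: 15.23
tool_pos: [0.6295, 0.0878, 0.1755]
tool_rot: [3.141, -0.002, 1.658]
contact_force: [-1.8, 0.5, 3.8]
opening: 0.0181
```

```bash
python3 -c "
from h import *
o=st();plan(o['tool_pos'],94.9,1);print(jig(o['tool_pos']))
s=read_camera('side');save(s,'s14',(185,140,265,215),8)
for r in tip_of('key',s)+search_frame('key',s): 
  if r['location'][0]>.55: print(round(r['score'],2),np.round(r['location'],4),jig(r['location']))"
```

```text
15.23 [0.6295 0.0878 0.1755] [ 1.7997e+02 -9.0000e-02  9.4980e+01] [-1.8  0.5  3.8] 0.0181
[0.0, 0.0, 0.0] [0.0006, -0.0016, 0.0013]
[76.6  0.4]
0.62 [0.629  0.0811 0.0249] [70.   1.5]
0.7 [0.6281 0.0928 0.1073] [81.7  1.4]
```

View pics/s14.png

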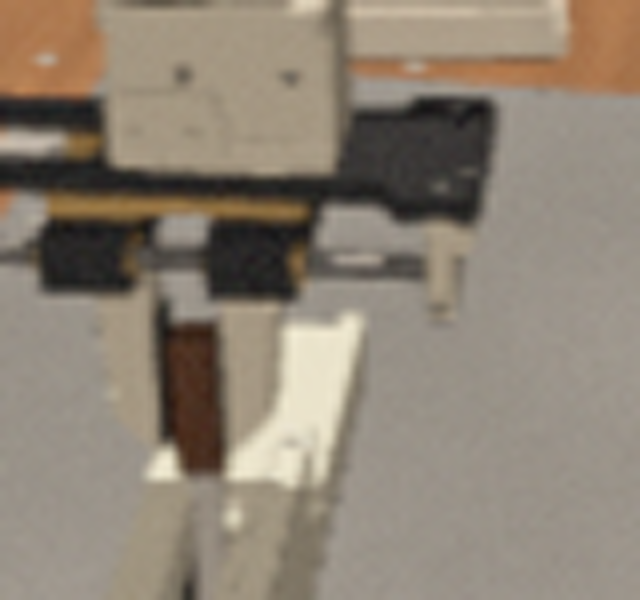

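Request:
{"name": "apply_moves", "arguments": {"motion": [{"offset": [-2.5,0,0],"rotation": [0,0,0]},{"offset": [-2.5,-0.2,0.2],"rotation": [0,0,0]},{"offset": [-1.5,0,0.2],"rotation": [0,0,0]}]}}

```text
time: 15.63
tool_pos: [0.6301, 0.0808, 0.1754]
tool_rot: [3.14, -0.001, 1.657]
contact_force: [-2.2, 0.9, 3.9]
opening: 0.018
```

Request:
{"name": "apply_moves", "arguments": {"motion": [{"offset": [0,0,-0.5],"rotation": [0,0,0]},{"offset": [0,0,0],"rotation": [0,0,0]}], "grip_force": 60}}

```text
time: 15.8
tool_pos: [0.6303, 0.0803, 0.1753]
tool_rot: [3.14, -0.001, 1.657]
contact_force: [-1.3, 0.6, 2.5]
opening: 0.0177
```

```bash
python3 -c "
from h import *
o=st();plan(o['tool_pos'],94.9,1);print(jig(o['tool_pos']))
s=read_camera('side')
for r in tip_of('key',s)+search_frame('key',s): 
  if r['location'][0]>.55: print(round(r['score'],2),np.round(r['location'],4),jig(r['location']))"
```

```text
15.8 [0.6303 0.0803 0.1753] [ 1.7994e+02 -8.0000e-02  9.4930e+01] [-1.3  0.6  2.5] 0.0177
[0.0, 0.0, 0.0] [0.0011, -0.0013, 0.0006]
[69.   0.3]
0.68 [0.6268 0.0819 0.0251] [71.   3.6]
0.76 [0.6284 0.0843 0.1038] [73.2  1.8]
```

Request:
{"name": "apply_moves", "arguments": {"motion": [{"offset": [1,0,0.2],"rotation": [0,0,0]},{"offset": [1.3,0,0.2],"rotation": [0,0,0]},{"offset": [1.3,0,0.2],"rotation": [0,0,0]},{"offset": [1.3,0,0.2],"rotation": [0,0,0]},{"offset": [1.3,0,0.2],"rotation": [0,0,0]},{"offset": [1.3,0,0.2],"rotation": [0,0,0]}]}}

```text
time: 16.45
tool_pos: [0.6305, 0.0857, 0.1753]
tool_rot: [3.138, 0.005, 1.657]
contact_force: [-0.9, -3.3, 4.1]
opening: 0.0175
```

```bash
python3 -c "
from h import *
o=st();plan(o['tool_pos'],94.9,1);print(jig(o['tool_pos']))
s=read_camera('side')
for r in tip_of('key',s)+search_frame('key',s): 
  if r['location'][0]>.55: print(round(r['score'],2),np.round(r['location'],4),jig(r['location']))"
```

```text
16.45 [0.6305 0.0857 0.1753] [179.81   0.27  94.95] [-0.9 -3.3  4.1] 0.0175
[0.0, 0.0, 0.0] [0.0034, 0.0047, 0.0009]
[74.4 -0.4]
0.75 [0.63   0.0852 0.0249] [74.   0.1]
0.66 [0.6273 0.0873 0.1086] [76.3  2.6]
```

Request:
{"name": "apply_moves", "arguments": {"motion": [{"offset": [1.5,0,0.15],"rotation": [0,0.002,0]},{"offset": [1.5,0,0.15],"rotation": [0,0.002,0]},{"offset": [1.5,0,0.15],"rotation": [0.001,0.001,0]},{"offset": [1.5,0,0.15],"rotation": [0.001,0.001,0]},{"offset": [1.5,0,0.15],"rotation": [0.001,0.001,0]},{"offset": [1.5,0,0.15],"rotation": [0,0.001,0]}]}}

```text
time: 17.1
tool_pos: [0.6306, 0.0947, 0.1753]
tool_rot: [3.139, -0.003, 1.657]
contact_force: [-0.5, -4.0, 4.9]
opening: 0.0176
```

```bash
python3 -c "
from h import *
o=st();plan(o['tool_pos'],94.9,1);print(jig(o['tool_pos']))
s=read_camera('side')
for r in tip_of('key',s)+search_frame('key',s): 
  if r['location'][0]>.55: print(round(r['score'],2),np.round(r['location'],4),jig(r['location']))"
```

```text
17.1 [0.6306 0.0947 0.1753] [ 1.7983e+02 -1.7000e-01  9.4940e+01] [-0.5 -4.   4.9] 0.0176
[0.0, 0.0, 0.0] [0.003, -0.003, 0.0008]
[83.4 -1.3]
0.49 [0.6305 0.0912 0.0257] [79.9 -0.9]
0.73 [0.6285 0.097  0.106 ] [85.9  0.6]
```

Request:
{"name": "apply_moves", "arguments": {"motion": [{"offset": [1.5,-0.3,0.1],"rotation": [0,0,0]},{"offset": [1.5,-0.3,0.1],"rotation": [0,0.001,0]},{"offset": [1.5,-0.3,0.1],"rotation": [0.001,0.001,0]},{"offset": [1.5,-0.3,0.1],"rotation": [0.001,0.001,0]},{"offset": [1.5,-0.3,0.1],"rotation": [0.001,0.001,0]},{"offset": [1.5,-0.3,0.1],"rotation": [0,0.001,0]}]}}

```text
time: 17.75
tool_pos: [0.6287, 0.1046, 0.1753]
tool_rot: [3.139, -0.008, 1.657]
contact_force: [1.5, -3.6, 5.3]
opening: 0.0172
```

```bash
python3 -c "
from h import *
o=st();plan(o['tool_pos'],94.9,1);print(jig(o['tool_pos']))
s=read_camera('side')
for r in tip_of('key',s)+search_frame('key',s): 
  if r['location'][0]>.55: print(round(r['score'],2),np.round(r['location'],4),jig(r['location']))"
```

```text
17.75 [0.6287 0.1046 0.1753] [179.84  -0.48  94.95] [ 1.5 -3.6  5.3] 0.0172
[0.0, 0.0, 0.0] [0.0029, -0.0084, 0.0009]
[93.4 -0.3]
0.71 [0.6281 0.1034 0.0238] [92.3  0.4]
0.38 [0.6279 0.1035 0.0683] [92.4  0.6]
0.6 [0.6251 0.1097 0.1066] [98.8  2.9]
```

Request:
{"name": "apply_moves", "arguments": {"motion": [{"offset": [1.4,-0.1,0.15],"rotation": [0,-0.002,0]},{"offset": [1.4,-0.1,0.15],"rotation": [0,-0.002,0]},{"offset": [1.4,-0.1,0.15],"rotation": [0.001,-0.001,0]},{"offset": [1.4,-0.1,0.15],"rotation": [0.001,0,0]},{"offset": [1.4,-0.1,0.15],"rotation": [0.001,0,0]},{"offset": [1.4,-0.1,0.15],"rotation": [0,0,0]}]}}

```text
time: 18.4
tool_pos: [0.6276, 0.1133, 0.1753]
tool_rot: [3.14, -0.002, 1.657]
contact_force: [0.5, -4.2, 5.0]
opening: 0.0174
```

```bash
python3 -c "
from h import *
o=st();plan(o['tool_pos'],94.9,1);print(jig(o['tool_pos']))
s=read_camera('side')
for r in tip_of('key',s)+search_frame('key',s): 
  if r['location'][0]>.55: print(round(r['score'],2),np.round(r['location'],4),jig(r['location']))"
```

```text
18.4 [0.6276 0.1133 0.1753] [ 1.7993e+02 -1.4000e-01  9.4960e+01] [ 0.5 -4.2  5. ] 0.0174
[0.0, 0.0, 0.0] [0.0012, -0.0024, 0.001]
[1.022e+02 1.000e-01]
0.55 [0.6242 0.1128 0.0244] [102.    3.5]
0.52 [0.6241 0.115  0.1065] [104.2   3.4]
```

Request:
{"name": "apply_moves", "arguments": {"motion": [{"offset": [1.2,0,0.2],"rotation": [0,0,0]},{"offset": [1.2,0,0.2],"rotation": [0,0,0]},{"offset": [1.2,0,0.2],"rotation": [0,0,0]},{"offset": [1.2,0,0.2],"rotation": [0,0,0]},{"offset": [1.2,0,0.2],"rotation": [0,0,0]},{"offset": [1.2,0,0.2],"rotation": [0,0,0]}]}}

```text
time: 19.05
tool_pos: [0.6254, 0.1222, 0.1729]
tool_rot: [-3.138, -0.005, 1.657]
contact_force: [-0.5, -1.1, -0.2]
opening: 0.0178
```

Request:
{"name": "apply_moves", "arguments": {"motion": [{"offset": [0,0,2],"rotation": [0,0,0]},{"offset": [0,0,2],"rotation": [0,0,0]}]}}

```text
time: 19.22
tool_pos: [0.6249, 0.1228, 0.1677]
tool_rot: [-3.137, -0.005, 1.658]
contact_force: [2.2, -4.4, 1.5]
opening: 0.0177
```

```bash
python3 -c "
from h import *
o=st();plan(o['tool_pos'],94.9,1);print(jig(o['tool_pos']))"
```

```text
19.22 [0.6249 0.1228 0.1677] [-179.74   -0.27   95.  ] [ 2.2 -4.4  1.5] 0.0177
[0.0, 0.0, 0.0] [-0.0046, -0.0048, 0.0017]
[111.8   2. ]
```

Request:
{"name": "apply_moves", "arguments": {"motion": [{"offset": [-0.7,0.7,2],"rotation": [-0.002,-0.002,0]},{"offset": [0,0.5,2.5],"rotation": [-0.002,0,0]},{"offset": [0,0,2.5],"rotation": [0,0,0]}]}}

```text
time: 19.47
tool_pos: [0.6253, 0.1227, 0.1586]
tool_rot: [-3.138, -0.004, 1.658]
contact_force: [-0.7, -2.7, -0.1]
opening: 0.0179
```

```bash
python3 -c "
from h import *
o=st();plan(o['tool_pos'],94.9,1);print(jig(o['tool_pos']))"
```

```text
19.47 [0.6253 0.1227 0.1586] [-179.8    -0.22   94.99] [-0.7 -2.7 -0.1] 0.0179
[0.0, 0.0, 0.0] [-0.0034, -0.0038, 0.0016]
[111.7   1.6]
```

Request:
{"name": "apply_moves", "arguments": {"motion": [{"offset": [-0.4,0.5,1.5],"rotation": [-0.002,-0.002,0]},{"offset": [0,0.3,1.5],"rotation": [0,0,0]},{"offset": [0,0,1],"rotation": [0,0,0]},{"offset": [0,0,0],"rotation": [0,0,0]}]}}

```text
time: 19.8
tool_pos: [0.6256, 0.1227, 0.1559]
tool_rot: [-3.139, -0.002, 1.658]
contact_force: [-0.3, -1.4, -2.5]
opening: 0.0179
```

```bash
python3 -c "
from h import *
o=st();plan(o['tool_pos'],94.9,1);print(jig(o['tool_pos']))
s=read_camera('side');save(s,'s15',(180,150,260,225),8)
for r in tip_of('key',s)+search_frame('key',s): 
  if r['location'][0]>.55: print(round(r['score'],2),np.round(r['location'],4),jig(r['location']))"
```

```text
19.8 [0.6256 0.1227 0.1559] [-1.7986e+02 -1.4000e-01  9.4990e+01] [-0.3 -1.4 -2.5] 0.0179
[0.0, 0.0, 0.0] [-0.0024, -0.0024, 0.0015]
[111.7   1.3]
0.51 [0.6241 0.1271 0.0962] [116.2   2.4]
```

View pics/s15.png

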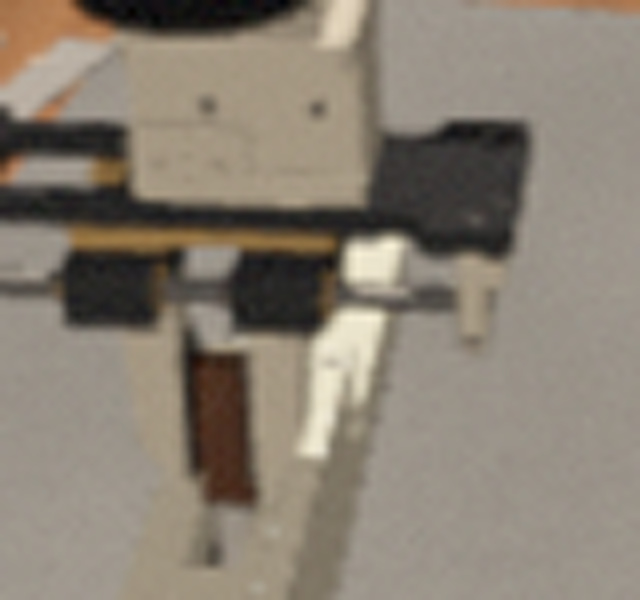

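Request:
{"name": "apply_moves", "arguments": {"motion": [{"offset": [0,0,1],"rotation": [0,0,0]},{"offset": [0,0,1],"rotation": [0,0,0]}]}}

```text
time: 20.12
tool_pos: [0.6258, 0.1227, 0.1555]
tool_rot: [-3.14, -0.002, 1.658]
contact_force: [-3.0, -1.4, 10.1]
opening: 0.018
```

Request:
{"name": "apply_moves", "arguments": {"motion": [{"offset": [0,0,0],"rotation": [0,0,0]},{"offset": [0,0,0],"rotation": [0,0,0]},{"offset": [0,0,0],"rotation": [0,0,0]},{"offset": [0,0,0],"rotation": [0,0,0]},{"offset": [0,0,0],"rotation": [0,0,0]},{"offset": [0,0,0],"rotation": [0,0,0]}], "grip": 0.35}}

```text
time: 20.62
tool_pos: [0.6259, 0.1237, 0.1548]
tool_rot: [-3.141, -0.004, 1.658]
contact_force: [0.1, -0.1, -1.1]
opening: 0.0531
```

Request:
{"name": "apply_moves", "arguments": {"motion": [{"offset": [0,0,-15],"rotation": [0,0,0]},{"offset": [0,0,-25],"rotation": [0,0,0]},{"offset": [0,0,-30],"rotation": [0,0,0]},{"offset": [0,0,-15],"rotation": [0,0,0]}]}}

```text
time: 20.95
tool_pos: [0.6239, 0.1233, 0.2362]
tool_rot: [-3.128, -0.005, 1.658]
contact_force: [0.4, 0.2, 1.1]
opening: 0.0597
```

```bash
python3 -c "
from h import *
o=st()
s=read_camera('side');save(s,'s16',(170,140,260,225),7)
for r in tip_of('key',s)+search_frame('key',s): 
  if r['location'][0]>.55: print(round(r['score'],2),np.round(r['location'],4),jig(r['location']))"
```

```text
20.95 [0.6239 0.1233 0.2362] [-179.22   -0.27   94.97] [0.4 0.2 1.1] 0.0597
0.7 [0.6248 0.1251 0.0955] [114.2   1.9]
```

View pics/s16.png

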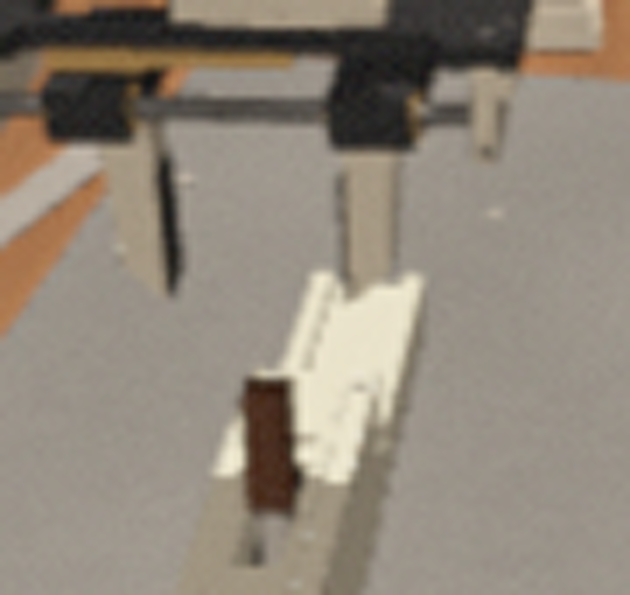

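```bash
python3 -c "
from h import *
plan((.4454,-.2163,.18),104.2,11)"
```

```text
[-29.4, -18.7, 5.1] [-0.0013, -0.0005, -0.0146]
[-29.1, -19.2, 5.0] [-0.0013, -0.0005, -0.0146]
[-28.8, -19.6, 5.0] [-0.0013, -0.0005, -0.0146]
[-28.5, -20.0, 5.0] [-0.0013, -0.0005, -0.0146]
[-28.2, -20.5, 5.0] [-0.0013, -0.0005, -0.0146]
[-27.9, -20.9, 5.0] [-0.0013, -0.0005, -0.0146]
[-27.6, -21.3, 5.0] [-0.0013, -0.0005, -0.0146]
[-27.3, -21.7, 5.0] [-0.0013, -0.0005, -0.0146]
[-27.0, -22.1, 5.0] [-0.0013, -0.0005, -0.0146]
[-26.6, -22.5, 4.9] [-0.0013, -0.0005, -0.0146]
[-26.3, -22.9, 4.9] [-0.0013, -0.0005, -0.0146]
```

Request:
{"name": "apply_moves", "arguments": {"motion": [{"offset": [-29,-18,0],"rotation": [-0.007,-0.003,-0.015]},{"offset": [-29,-19,0],"rotation": [-0.005,-0.002,-0.015]},{"offset": [-29,-19.5,5],"rotation": [0,0,-0.015]},{"offset": [-28.5,-20,5],"rotation": [0,0,-0.015]},{"offset": [-28,-20.5,6],"rotation": [0,0,-0.015]},{"offset": [-28,-21,6],"rotation": [0,0,-0.015]},{"offset": [-27.5,-21,7],"rotation": [0,0,-0.015]},{"offset": [-27,-21.5,7],"rotation": [0,0,-0.015]},{"offset": [-27,-22,7],"rotation": [0,0,-0.015]},{"offset": [-26.5,-22,6],"rotation": [0,0,-0.015]},{"offset": [-22,-20,3],"rotation": [0,0,-0.012]},{"offset": [0,0,0],"rotation": [0,0,0]}]}}

```text
time: 22.1
tool_pos: [0.4348, -0.2191, 0.1606]
tool_rot: [-3.118, -0.017, 1.835]
contact_force: [0.1, -0.8, 0.9]
opening: 0.0596
```

```bash
python3 -c "
from h import *
st();plan((.4454,-.2163,.12),104.2,1)
s=read_camera('side');save(s,'s17',(230,90,350,200),6)"
```

```text
22.1 [ 0.4348 -0.2191  0.1606] [-178.64   -1.    105.16] [ 0.1 -0.8  0.9] 0.0596
[-0.8, 11.9, 40.3] [-0.0239, -0.0173, 0.0169]
```

View pics/s17.png

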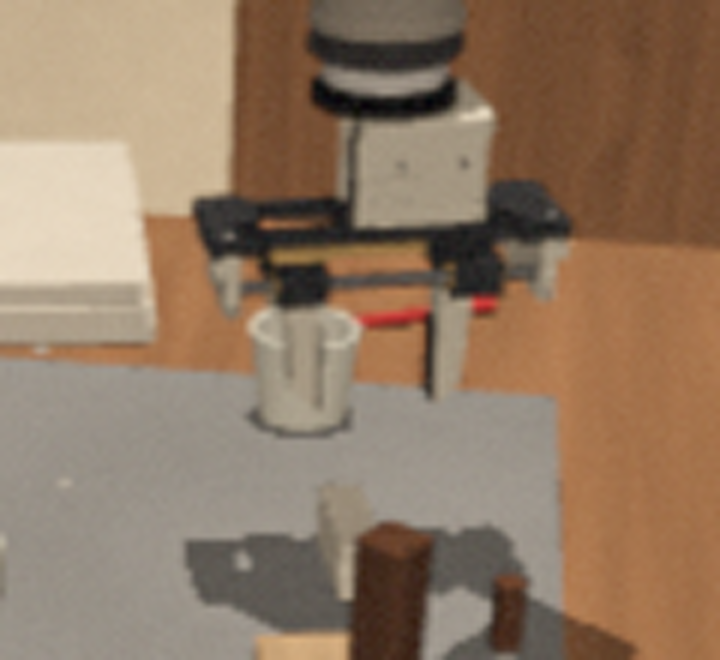

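Request:
{"name": "apply_moves", "arguments": {"motion": [{"offset": [-0.8,11,5],"rotation": [-0.02,-0.015,0.016]},{"offset": [0,0,15],"rotation": [0,0,0]},{"offset": [0,0,18],"rotation": [0,0,0]},{"offset": [0,0,5],"rotation": [0,0,0]},{"offset": [0,0,0],"rotation": [0,0,0]}]}}

```text
time: 22.57
tool_pos: [0.4455, -0.2113, 0.1124]
tool_rot: [-3.136, -0.009, 1.816]
contact_force: [-0.4, -0.4, 0.0]
opening: 0.0595
```

```bash
python3 -c "
from h import *
st();plan((.4454,-.2163,.077),104.2,1)"
```

```text
22.57 [ 0.4455 -0.2113  0.1124] [-179.67   -0.49  104.02] [-0.4 -0.4  0. ] 0.0595
[-5.1, -1.2, 35.3] [-0.0058, -0.0086, -0.0031]
```

Request:
{"name": "apply_moves", "arguments": {"motion": [{"offset": [-4.5,-1,8],"rotation": [-0.005,-0.008,-0.003]},{"offset": [0,0,12],"rotation": [0,0,0]},{"offset": [0,0,9],"rotation": [0,0,0]},{"offset": [0,0,2],"rotation": [0,0,0]},{"offset": [0,0,0],"rotation": [0,0,0]}]}}

```text
time: 22.98
tool_pos: [0.447, -0.2129, 0.081]
tool_rot: [-3.141, -0.001, 1.822]
contact_force: [0.4, 0.5, 0.9]
opening: 0.0595
```

```bash
python3 -c "
from h import *
st();plan((.4454,-.2163,.077),104.2,1)"
```

```text
22.98 [ 0.447  -0.2129  0.081 ] [-1.7995e+02 -8.0000e-02  1.0441e+02] [0.4 0.5 0.9] 0.0595
[-2.9, -2.3, 4.0] [-0.0009, -0.0015, 0.0037]
```

Request:
{"name": "apply_moves", "arguments": {"motion": [{"offset": [-3,-2.3,4],"rotation": [0,0,0.003]},{"offset": [0,0,0],"rotation": [0,0,0]},{"offset": [0,0,0],"rotation": [0,0,0]},{"offset": [0,0,0],"rotation": [0,0,0]},{"offset": [0,0,0],"rotation": [0,0,0]},{"offset": [0,0,0],"rotation": [0,0,0]},{"offset": [0,0,0],"rotation": [0,0,0]},{"offset": [0,0,0],"rotation": [0,0,0]},{"offset": [0,0,0],"rotation": [0,0,0]}], "grip": 1, "grip_force": 40}}

```text
time: 23.73
tool_pos: [0.4463, -0.2171, 0.0788]
tool_rot: [3.14, 0.001, 1.819]
contact_force: [0.1, -0.4, -0.6]
opening: 0.0238
```

```bash
python3 -c "
from h import *
st()"
```

```text
23.73 [ 0.4463 -0.2171  0.0788] [1.7993e+02 5.0000e-02 1.0423e+02] [ 0.1 -0.4 -0.6] 0.0238
```

```bash
python3 -c "
from h import *
o=st();o['tool_pos']=list(o['tool_pos']);o['tool_pos'][2]+=.075;plan((.6436,-.0732,.15),94.9,8,o)"
```

```text
23.73 [ 0.4463 -0.2171  0.0788] [1.7993e+02 5.0000e-02 1.0423e+02] [ 0.1 -0.4 -0.6] 0.0238
[11.4, 28.3, 0.5] [0.0002, 0.0001, 0.0203]
[11.9, 28.1, 0.5] [0.0002, 0.0001, 0.0203]
[12.5, 27.8, 0.5] [0.0002, 0.0001, 0.0203]
[13.1, 27.6, 0.5] [0.0002, 0.0001, 0.0203]
[13.6, 27.3, 0.5] [0.0002, 0.0001, 0.0203]
[14.2, 27.0, 0.5] [0.0002, 0.0001, 0.0203]
[14.7, 26.7, 0.5] [0.0002, 0.0001, 0.0203]
[15.3, 26.4, 0.5] [0.0002, 0.0001, 0.0203]
```

Request:
{"name": "apply_moves", "arguments": {"motion": [{"offset": [0,0,-20],"rotation": [0,0,0]},{"offset": [0,0,-30],"rotation": [0,0,0]},{"offset": [0,0,-25],"rotation": [0,0,0]},{"offset": [11.5,28,0],"rotation": [0,0,0.02]},{"offset": [12,28,0],"rotation": [0,0,0.02]},{"offset": [12.5,28,0],"rotation": [0,0,0.02]},{"offset": [13,27.5,0],"rotation": [0,0,0.02]},{"offset": [13.5,27,0],"rotation": [0,0,0.02]},{"offset": [14,27,0],"rotation": [0,0,0.02]},{"offset": [14.5,26,0],"rotation": [0,0,0.02]},{"offset": [15,22,0],"rotation": [0,0,0.02]},{"offset": [0,0,0],"rotation": [0,0,0]}]}}

```text
time: 24.73
tool_pos: [0.6447, -0.0684, 0.1563]
tool_rot: [-3.141, -0.002, 1.646]
contact_force: [-1.4, -0.1, -0.4]
opening: 0.0233
```

```bash
python3 -c "
from h import *
o=st();plan((.6436,-.0732,.13),94.9,1);print(jig(o['tool_pos']))
s=read_camera('side');save(s,'s18',(170,110,270,210),6)"
```

```text
24.73 [ 0.6447 -0.0684  0.1563] [-1.7997e+02 -1.3000e-01  9.4290e+01] [-1.4 -0.1 -0.4] 0.0233
[-4.8, -1.4, 26.3] [-0.0005, -0.0024, -0.0106]
[-80.3  -1.4]
```

View pics/s18.png

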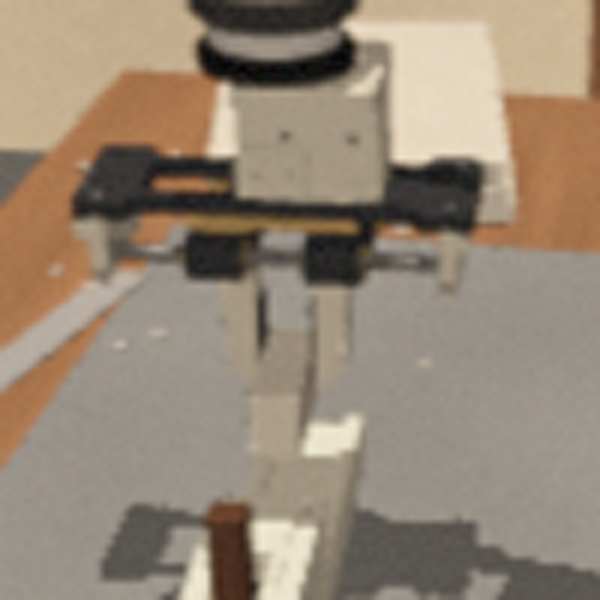

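Request:
{"name": "apply_moves", "arguments": {"motion": [{"offset": [-4,-1.2,8],"rotation": [0,-0.002,-0.01]},{"offset": [0,0,12],"rotation": [0,0,0]},{"offset": [0,0,12],"rotation": [0,0,0]},{"offset": [0,0,5],"rotation": [0,0,0]},{"offset": [0,0,0],"rotation": [0,0,0]}]}}

```text
time: 25.2
tool_pos: [0.6379, -0.0769, 0.1138]
tool_rot: [-3.133, -0.0, 1.657]
contact_force: [-0.2, 0.7, -1.5]
opening: 0.0238
```

```bash
python3 -c "
from h import *
o=st();plan((.6436,-.0732,.106),94.9,1);print(jig(o['tool_pos']))"
```

```text
25.2 [ 0.6379 -0.0769  0.1138] [-1.7953e+02 -1.0000e-02  9.4920e+01] [-0.2  0.7 -1.5] 0.0238
[3.2, 6.0, 7.8] [-0.0082, -0.0002, 0.0003]
[-88.3   6. ]
```

Request:
{"name": "apply_moves", "arguments": {"motion": [{"offset": [2,5,0],"rotation": [-0.008,0,0]},{"offset": [0,0,0],"rotation": [0,0,0]},{"offset": [0,0,0],"rotation": [0,0,0]}]}}

```text
time: 25.45
tool_pos: [0.6419, -0.0761, 0.1132]
tool_rot: [-3.14, -0.001, 1.654]
contact_force: [0.6, -0.1, -1.0]
opening: 0.0237
```

```bash
python3 -c "
from h import *
o=st();plan((.6436,-.0732,.106),94.9,1);print(jig(o['tool_pos']))"
```

```text
25.45 [ 0.6419 -0.0761  0.1132] [-1.7992e+02 -4.0000e-02  9.4770e+01] [ 0.6 -0.1 -1. ] 0.0237
[2.8, 2.0, 7.2] [-0.0014, -0.0008, -0.0023]
[-87.8   2. ]
```

Request:
{"name": "apply_moves", "arguments": {"motion": [{"offset": [1,1.8,2],"rotation": [-0.001,0,-0.002]},{"offset": [0,0,2],"rotation": [0,0,0]},{"offset": [0,0,2],"rotation": [0,0,0]},{"offset": [0,0,1],"rotation": [0,0,0]}]}}

```text
time: 25.78
tool_pos: [0.6447, -0.0751, 0.1075]
tool_rot: [3.138, 0.0, 1.656]
contact_force: [-0.1, 0.1, -1.3]
opening: 0.0241
```

```bash
python3 -c "
from h import *
o=st();plan((.6436,-.0732,.105),94.9,1);print(jig(o['tool_pos']))"
```

```text
25.78 [ 0.6447 -0.0751  0.1075] [1.7982e+02 2.0000e-02 9.4900e+01] [-0.1  0.1 -1.3] 0.0241
[2.0, -1.0, 2.5] [0.0032, 0.0004, 0.0001]
[-87.   -0.9]
```

Request:
{"name": "apply_moves", "arguments": {"motion": [{"offset": [2,-0.5,1],"rotation": [0.003,0,0]},{"offset": [4,0,0.3],"rotation": [0,0,0]},{"offset": [5,0,0],"rotation": [0,0,0]},{"offset": [5,0,0],"rotation": [0,0,0]},{"offset": [5,0,0],"rotation": [0,0,0]}]}}

```text
time: 26.2
tool_pos: [0.6422, -0.053, 0.1058]
tool_rot: [-3.141, 0.0, 1.655]
contact_force: [0.4, 0.2, -0.4]
opening: 0.0238
```

```bash
python3 -c "
from h import *
o=st();plan(o['tool_pos'],94.9,1);print(jig(o['tool_pos']))
s=read_camera('side');save(s,'s19',(170,130,270,220),6)"
```

```text
26.2 [ 0.6422 -0.053   0.1058] [-1.7999e+02  2.0000e-02  9.4850e+01] [ 0.4  0.2 -0.4] 0.0238
[0.0, 0.0, 0.0] [-0.0002, 0.0004, -0.0009]
[-64.8  -0.3]
```

View pics/s19.png

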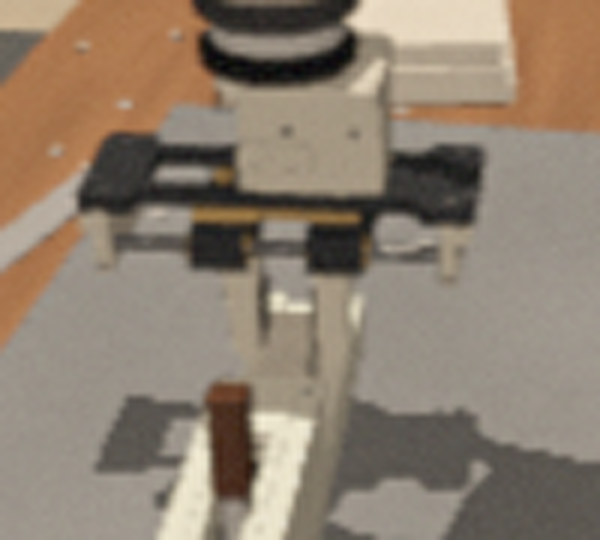

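Request:
{"name": "apply_moves", "arguments": {"motion": [{"offset": [3,0,0.3],"rotation": [0,0,0]},{"offset": [3,0,0],"rotation": [0,0,0]},{"offset": [4,0,0],"rotation": [0,0,0]},{"offset": [4,0,0],"rotation": [0,0,0]},{"offset": [4,0,0],"rotation": [0,0,0]}]}}

```text
time: 26.67
tool_pos: [0.6405, -0.0319, 0.1058]
tool_rot: [3.142, 0.0, 1.657]
contact_force: [-0.6, -0.1, -1.5]
opening: 0.0238
```

```bash
python3 -c "
from h import *
o=st();plan(o['tool_pos'],94.9,1);print(jig(o['tool_pos']))"
```

```text
26.67 [ 0.6405 -0.0319  0.1058] [1.800e+02 1.000e-02 9.493e+01] [-0.6 -0.1 -1.5] 0.0238
[0.0, 0.0, 0.0] [0.0, 0.0002, 0.0005]
[-43.6  -0.4]
```

Request:
{"name": "apply_moves", "arguments": {"motion": [{"offset": [5,0,0.1],"rotation": [0,0,0]},{"offset": [5,0,0],"rotation": [0,0,0]},{"offset": [5,0,0],"rotation": [0,0,0]},{"offset": [4,0,0],"rotation": [0,0,0]},{"offset": [2,0,0],"rotation": [0,0,0]}]}}

```text
time: 27.08
tool_pos: [0.6383, -0.0081, 0.1057]
tool_rot: [-3.142, -0.0, 1.657]
contact_force: [-0.7, -0.0, -0.8]
opening: 0.0236
```

```bash
python3 -c "
from h import *
o=st();plan(o['tool_pos'],94.9,1);print(jig(o['tool_pos']))"
```

```text
27.08 [ 0.6383 -0.0081  0.1057] [-180.     -0.     94.95] [-0.7 -0.  -0.8] 0.0236
[0.0, 0.0, 0.0] [-0.0001, -0.0, 0.0009]
[-19.7  -0.3]
```

Request:
{"name": "apply_moves", "arguments": {"motion": [{"offset": [0,0,0.8],"rotation": [0,0,0]},{"offset": [0,0,0],"rotation": [0,0,0]},{"offset": [0,0,0],"rotation": [0,0,0]},{"offset": [0,0,0],"rotation": [0,0,0]},{"offset": [0,0,0],"rotation": [0,0,0]}], "grip": 0.4}}

```text
time: 27.5
tool_pos: [0.6388, -0.0077, 0.1055]
tool_rot: [3.14, 0.0, 1.658]
contact_force: [-0.0, -0.2, -0.2]
opening: 0.0521
```

Request:
{"name": "apply_moves", "arguments": {"motion": [{"offset": [0,0,-15],"rotation": [0,0,0]},{"offset": [0,0,-25],"rotation": [0,0,0]},{"offset": [0,0,-30],"rotation": [0,0,0]},{"offset": [0,0,-30],"rotation": [0,0,0]}]}}

```text
time: 27.83
tool_pos: [0.6353, -0.0084, 0.2004]
tool_rot: [-3.127, -0.003, 1.656]
contact_force: [0.3, 1.1, 0.2]
opening: 0.0549
```

```bash
python3 -c "
from h import *
o=st()
s=read_camera('side');save(s,'s20',(170,110,270,220),6)
a=np.radians(105.2);t=(.4427-.022*np.cos(a),.238-.022*np.sin(a),.20);print(t);plan(t,105.2,11)"
```

```text
27.83 [ 0.6353 -0.0084  0.2004] [-1.7915e+02 -1.7000e-01  9.4890e+01] [0.3 1.1 0.2] 0.0549
(np.float64(0.44846816193009903), np.float64(0.21676963712160913), 0.2)
[21.9, -15.4, 0.8] [-0.0004, -0.0001, -0.0163]
[22.1, -15.0, 0.8] [-0.0004, -0.0001, -0.0163]
[22.4, -14.7, 0.8] [-0.0004, -0.0001, -0.0163]
[22.6, -14.3, 0.8] [-0.0004, -0.0001, -0.0163]
[22.9, -13.9, 0.7] [-0.0004, -0.0001, -0.0163]
[23.1, -13.6, 0.7] [-0.0004, -0.0001, -0.0163]
[23.3, -13.2, 0.7] [-0.0004, -0.0001, -0.0163]
[23.5, -12.8, 0.7] [-0.0004, -0.0001, -0.0163]
[23.7, -12.4, 0.7] [-0.0004, -0.0001, -0.0163]
[23.9, -12.0, 0.7] [-0.0004, -0.0001, -0.0163]
[24.1, -11.6, 0.7] [-0.0004, -0.0001, -0.0163]
```

View pics/s20.png

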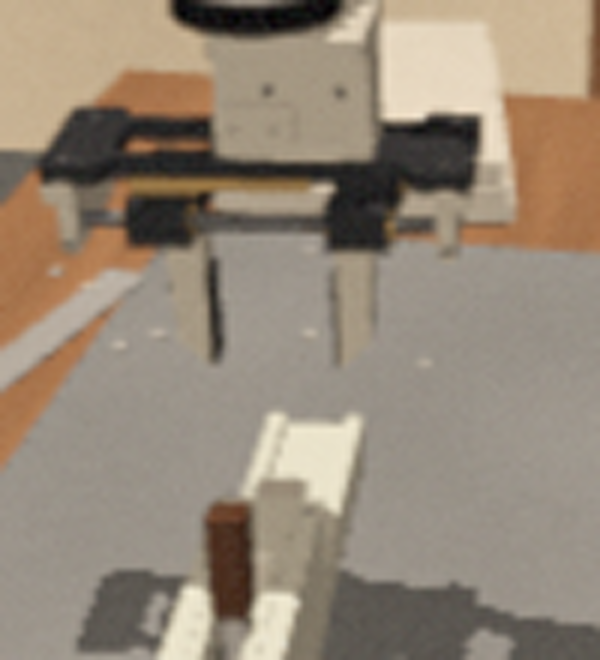

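Request:
{"name": "apply_moves", "arguments": {"motion": [{"offset": [22,-15,-1],"rotation": [-0.01,0,-0.016]},{"offset": [22,-15,0],"rotation": [-0.003,0,-0.016]},{"offset": [22,-15,0],"rotation": [0,0,-0.016]},{"offset": [22.5,-14,0],"rotation": [0,0,-0.016]},{"offset": [23,-14,0],"rotation": [0,0,-0.016]},{"offset": [23,-13.5,0],"rotation": [0,0,-0.016]},{"offset": [23,-13,0],"rotation": [0,0,-0.016]},{"offset": [23,-13,0],"rotation": [0,0,-0.016]},{"offset": [23,-12,0],"rotation": [0,0,-0.016]},{"offset": [23,-12,0],"rotation": [0,0,-0.016]},{"offset": [20,-8,0],"rotation": [0,0,-0.016]},{"offset": [0,0,0],"rotation": [0,0,0]}]}}

```text
time: 28.88
tool_pos: [0.4503, 0.2155, 0.2107]
tool_rot: [3.115, 0.006, 1.832]
contact_force: [1.2, 0.1, -0.7]
opening: 0.0551
```

```bash
python3 -c "
from h import *
st();plan((.4485,.2168,.12),105.2,1)
s=read_camera('side');save(s,'s21',(210,150,350,310),4)
for r in tip_of('block_a',s): print(round(r['score'],2),np.round(r['location'],4))"
```

```text
28.88 [0.4503 0.2155 0.2107] [178.47   0.37 104.94] [ 1.2  0.1 -0.7] 0.0551
[2.3, -3.8, 90.6] [0.0267, 0.0065, -0.0045]
0.63 [0.3358 0.2675 0.0017]
0.59 [0.4463 0.235  0.0015]
0.56 [0.544  0.2695 0.002 ]
```

View pics/s21.png

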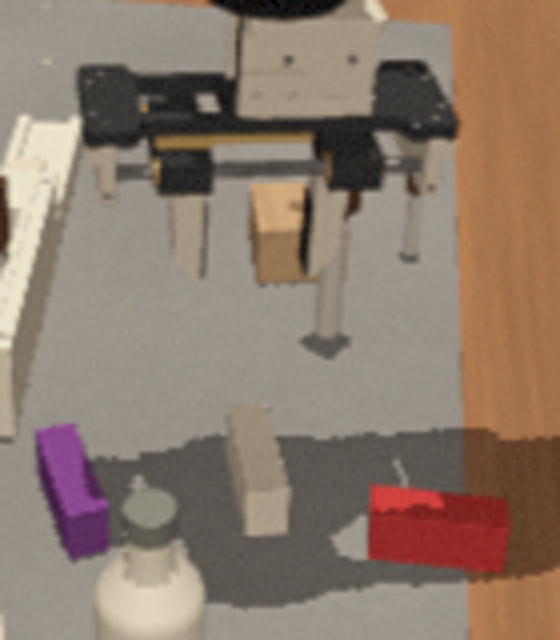

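Request:
{"name": "apply_moves", "arguments": {"motion": [{"offset": [2,-2,10],"rotation": [0.026,0.006,-0.004]},{"offset": [0,0,25],"rotation": [0,0,0]},{"offset": [0,0,25],"rotation": [0,0,0]},{"offset": [0,0,20],"rotation": [0,0,0]},{"offset": [0,0,5],"rotation": [0,0,0]},{"offset": [0,0,0],"rotation": [0,0,0]}]}}

```text
time: 29.48
tool_pos: [0.4556, 0.2107, 0.1213]
tool_rot: [3.14, 0.001, 1.826]
contact_force: [-0.2, -0.1, 0.1]
opening: 0.0549
```

```bash
python3 -c "
from h import *
st();plan((.4485,.2168,.077),105.2,1)"
```

```text
29.48 [0.4556 0.2107 0.1213] [1.7992e+02 6.0000e-02 1.0465e+02] [-0.2 -0.1  0.1] 0.0549
[7.8, -5.4, 44.3] [0.0014, 0.001, -0.0096]
```

Request:
{"name": "apply_moves", "arguments": {"motion": [{"offset": [7,-5,8],"rotation": [0.001,0,-0.009]},{"offset": [0,0,12],"rotation": [0,0,0]},{"offset": [0,0,12],"rotation": [0,0,0]},{"offset": [0,0,4],"rotation": [0,0,0]},{"offset": [0,0,0],"rotation": [0,0,0]}]}}

```text
time: 29.9
tool_pos: [0.4507, 0.2161, 0.0854]
tool_rot: [3.138, 0.0, 1.833]
contact_force: [-0.3, -0.7, 0.1]
opening: 0.0553
```

```bash
python3 -c "
from h import *
st();plan((.4485,.2168,.077),105.2,1)"
```

```text
29.9 [0.4507 0.2161 0.0854] [1.7982e+02 2.0000e-02 1.0505e+02] [-0.3 -0.7  0.1] 0.0553
[1.2, -1.9, 8.3] [0.0031, 0.0004, -0.0026]
```

Request:
{"name": "apply_moves", "arguments": {"motion": [{"offset": [1,-1.5,4],"rotation": [0.003,0,-0.003]},{"offset": [0,0,3],"rotation": [0,0,0]},{"offset": [0,0,0],"rotation": [0,0,0]}]}}

```text
time: 30.15
tool_pos: [0.4496, 0.2173, 0.0795]
tool_rot: [3.139, 0.0, 1.837]
contact_force: [0.2, 0.3, 0.0]
opening: 0.0552
```

Request:
{"name": "apply_moves", "arguments": {"motion": [{"offset": [0,0,0],"rotation": [0,0,0]},{"offset": [0,0,0],"rotation": [0,0,0]},{"offset": [0,0,0],"rotation": [0,0,0]},{"offset": [0,0,0],"rotation": [0,0,0]},{"offset": [0,0,0],"rotation": [0,0,0]},{"offset": [0,0,0],"rotation": [0,0,0]},{"offset": [0,0,0],"rotation": [0,0,0]},{"offset": [0,0,0],"rotation": [0,0,0]}], "grip": 1, "grip_force": 40}}

```text
time: 30.82
tool_pos: [0.4501, 0.2175, 0.0809]
tool_rot: [3.137, 0.0, 1.837]
contact_force: [0.2, -0.0, -0.6]
opening: 0.0237
```

```bash
python3 -c "
from h import *
o=st();t=o['tool_pos'];print(np.hypot(t[0]-.4427,t[1]-.238))
a=1.656;w=(.6364-.125*np.cos(a),.0115-.125*np.sin(a),.16);print(w)
o['tool_pos']=list(t);o['tool_pos'][2]+=.095;plan(w,94.9,13,o)"
```

```text
30.82 [0.4501 0.2175 0.0809] [1.7971e+02 1.0000e-02 1.0527e+02] [ 0.2 -0.  -0.6] 0.0237
0.021758703558893998
(np.float64(0.6470375773648318), np.float64(-0.11304654530659299), 0.16)
[-28.5, 7.9, 1.3] [0.0004, -0.0, 0.0139]
[-28.4, 8.3, 1.3] [0.0004, -0.0, 0.0139]
[-28.3, 8.7, 1.3] [0.0004, -0.0, 0.0139]
[-28.2, 9.1, 1.3] [0.0004, -0.0, 0.0139]
[-28.0, 9.5, 1.3] [0.0004, -0.0, 0.0139]
[-27.9, 9.9, 1.3] [0.0004, -0.0, 0.0139]
[-27.8, 10.3, 1.2] [0.0004, -0.0, 0.0139]
[-27.6, 10.7, 1.2] [0.0004, -0.0, 0.0139]
[-27.5, 11.0, 1.2] [0.0004, -0.0, 0.0139]
[-27.3, 11.4, 1.2] [0.0004, -0.0, 0.0139]
[-27.1, 11.8, 1.2] [0.0004, -0.0, 0.0139]
[-27.0, 12.2, 1.2] [0.0004, -0.0, 0.0139]
[-26.8, 12.5, 1.2] [0.0004, -0.0, 0.0139]
```

Request:
{"name": "apply_moves", "arguments": {"motion": [{"offset": [0,0,-20],"rotation": [0,0,0]},{"offset": [0,0,-35],"rotation": [0,0,0]},{"offset": [0,0,-35],"rotation": [0,0,0]},{"offset": [-28,8,0],"rotation": [0,0,0.014]},{"offset": [-28,8,0],"rotation": [0,0,0.014]},{"offset": [-28,8.5,0],"rotation": [0,0,0.014]},{"offset": [-28,9,0],"rotation": [0,0,0.014]},{"offset": [-28,9.5,0],"rotation": [0,0,0.014]},{"offset": [-28,10,0],"rotation": [0,0,0.014]},{"offset": [-28,10,0],"rotation": [0,0,0.014]},{"offset": [-28,10.5,0],"rotation": [0,0,0.014]},{"offset": [-28,11,0],"rotation": [0,0,0.014]}]}}

```text
time: 31.82
tool_pos: [0.5867, -0.0166, 0.1748]
tool_rot: [3.14, -0.001, 1.715]
contact_force: [0.5, 0.1, -0.7]
opening: 0.0241
```

```bash
python3 -c "
from h import *
o=st();plan((.647,-.113,.15),94.9,4)"
```

```text
31.82 [ 0.5867 -0.0166  0.1748] [ 1.7993e+02 -4.0000e-02  9.8290e+01] [ 0.5  0.1 -0.7] 0.0241
[-26.0, 11.4, 6.2] [0.0003, -0.0002, 0.0148]
[-25.9, 11.8, 6.2] [0.0003, -0.0002, 0.0148]
[-25.7, 12.2, 6.2] [0.0003, -0.0002, 0.0148]
[-25.5, 12.6, 6.2] [0.0003, -0.0002, 0.0148]
```

Request:
{"name": "apply_moves", "arguments": {"motion": [{"offset": [-26,11.5,3],"rotation": [0,0,0.015]},{"offset": [-26,12,3],"rotation": [0,0,0.015]},{"offset": [-24,12,3],"rotation": [0,0,0.015]},{"offset": [-16,9,3],"rotation": [0,0,0.012]},{"offset": [0,0,0],"rotation": [0,0,0]},{"offset": [0,0,0],"rotation": [0,0,0]}]}}

```text
time: 32.32
tool_pos: [0.6456, -0.114, 0.1599]
tool_rot: [3.141, 0.0, 1.648]
contact_force: [-0.2, 0.7, -1.1]
opening: 0.0238
```

```bash
python3 -c "
from h import *
o=st();print(jig(o['tool_pos']));plan((.647,-.113,.115),94.9,1)"
```

```text
32.32 [ 0.6456 -0.114   0.1599] [1.7998e+02 1.0000e-02 9.4420e+01] [-0.2  0.7 -1.1] 0.0238
[-125.8    1.6]
[0.9, 1.5, 44.9] [0.0004, 0.0001, -0.0084]
```

Request:
{"name": "apply_moves", "arguments": {"motion": [{"offset": [0.5,1,12],"rotation": [0,0,-0.008]},{"offset": [0,0,14],"rotation": [0,0,0]},{"offset": [0,0,10],"rotation": [0,0,0]},{"offset": [0,0,0],"rotation": [0,0,0]},{"offset": [0,0,0],"rotation": [0,0,0]}]}}

```text
time: 32.73
tool_pos: [0.6445, -0.1094, 0.1202]
tool_rot: [-3.139, -0.002, 1.661]
contact_force: [0.7, -0.2, -0.8]
opening: 0.0236
```

```bash
python3 -c "
from h import *
o=st();print(jig(o['tool_pos']));plan((.647,-.113,.108),94.9,1)"
```

```text
32.73 [ 0.6445 -0.1094  0.1202] [-1.7985e+02 -1.1000e-01  9.5180e+01] [ 0.7 -0.2 -0.8] 0.0236
[-121.1    2.3]
[-3.8, 2.2, 12.2] [-0.0027, -0.0019, 0.0049]
```

Request:
{"name": "apply_moves", "arguments": {"motion": [{"offset": [0,2,4],"rotation": [-0.002,-0.002,0.005]},{"offset": [0,0,4],"rotation": [0,0,0]},{"offset": [0,0,3],"rotation": [0,0,0]},{"offset": [0,0,1],"rotation": [0,0,0]}]}}

```text
time: 33.07
tool_pos: [0.6469, -0.1075, 0.1084]
tool_rot: [3.141, 0.001, 1.658]
contact_force: [-1.2, 0.3, -0.8]
opening: 0.0239
```

```bash
python3 -c "
from h import *
o=st();print(jig(o['tool_pos']));plan(o['tool_pos'],94.9,1)
s=read_camera('side');save(s,'s22',(180,120,270,210),6)"
```

```text
33.07 [ 0.6469 -0.1075  0.1084] [1.7994e+02 4.0000e-02 9.5000e+01] [-1.2  0.3 -0.8] 0.0239
[-119.5   -0.4]
[0.0, 0.0, 0.0] [0.001, 0.0007, 0.0018]
```

View pics/s22.png

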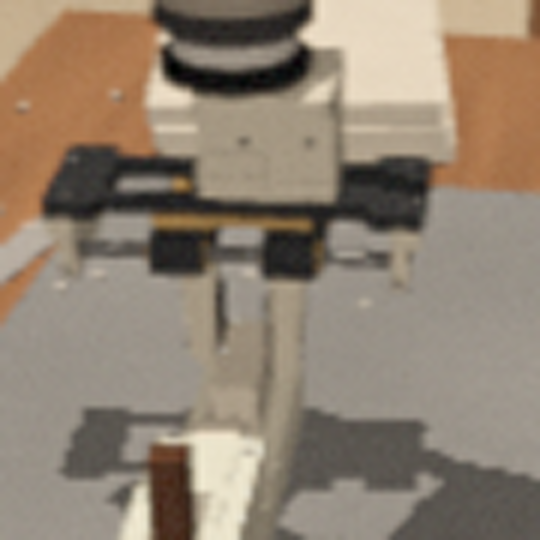

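Request:
{"name": "apply_moves", "arguments": {"motion": [{"offset": [2,0,0.8],"rotation": [0,0,0]},{"offset": [5,0,0],"rotation": [0,0,0]},{"offset": [5,0,0],"rotation": [0,0,0]},{"offset": [5,0,0],"rotation": [0,0,0]},{"offset": [4,0,0],"rotation": [0,0,0]}]}}

```text
time: 33.53
tool_pos: [0.6453, -0.0858, 0.1084]
tool_rot: [3.139, 0.001, 1.657]
contact_force: [0.0, 0.1, -0.6]
opening: 0.0239
```

```bash
python3 -c "
from h import *
o=st();print(jig(o['tool_pos']));plan(o['tool_pos'],94.9,1)"
```

```text
33.53 [ 0.6453 -0.0858  0.1084] [1.7986e+02 7.0000e-02 9.4920e+01] [ 0.   0.1 -0.6] 0.0239
[-97.7  -0.6]
[0.0, 0.0, 0.0] [0.0025, 0.0013, 0.0003]
```

Request:
{"name": "apply_moves", "arguments": {"motion": [{"offset": [3,-0.2,0.6],"rotation": [0.002,0,0]},{"offset": [4,-0.2,0.4],"rotation": [0,0,0]},{"offset": [5,0,0.2],"rotation": [0,0,0]},{"offset": [5,0,0],"rotation": [0,0,0]},{"offset": [5,0,0],"rotation": [0,0,0]},{"offset": [5,0,0],"rotation": [0,0,0]}]}}

```text
time: 34.03
tool_pos: [0.6426, -0.0561, 0.1078]
tool_rot: [3.14, 0.003, 1.657]
contact_force: [0.6, -0.6, -1.5]
opening: 0.0238
```

```bash
python3 -c "
from h import *
o=st();print(jig(o['tool_pos']));plan(o['tool_pos'],94.9,1)"
```

```text
34.03 [ 0.6426 -0.0561  0.1078] [1.799e+02 1.400e-01 9.496e+01] [ 0.6 -0.6 -1.5] 0.0238
[-67.9  -0.5]
[0.0, 0.0, 0.0] [0.0017, 0.0025, 0.001]
```

Request:
{"name": "apply_moves", "arguments": {"motion": [{"offset": [4,0,0.3],"rotation": [0.001,0.002,0]},{"offset": [4,0,0],"rotation": [0,0,0]},{"offset": [4,0,0],"rotation": [0,0,0]},{"offset": [4,0,0],"rotation": [0,0,0]},{"offset": [4,0,0],"rotation": [0,0,0]}]}}

```text
time: 34.45
tool_pos: [0.6408, -0.0337, 0.1075]
tool_rot: [3.141, 0.0, 1.658]
contact_force: [0.2, -1.2, -0.6]
opening: 0.0237
```

```bash
python3 -c "
from h import *
o=st();print(jig(o['tool_pos']));plan(o['tool_pos'],94.9,1)"
```

```text
34.45 [ 0.6408 -0.0337  0.1075] [1.7995e+02 3.0000e-02 9.4970e+01] [ 0.2 -1.2 -0.6] 0.0237
[-45.4  -0.5]
[0.0, 0.0, 0.0] [0.0008, 0.0005, 0.0013]
```

Now I'll go slowly until the force shows contact with the key.

Request:
{"name": "apply_moves", "arguments": {"motion": [{"offset": [2,0,0],"rotation": [0,0,0]},{"offset": [2,0,0],"rotation": [0,0,0]},{"offset": [2,0,0],"rotation": [0,0,0]},{"offset": [1.5,0,0],"rotation": [0,0,0]}]}}

```text
time: 34.78
tool_pos: [0.64, -0.0249, 0.1076]
tool_rot: [3.141, 0.001, 1.658]
contact_force: [-0.2, -0.5, -1.0]
opening: 0.0239
```

Request:
{"name": "apply_moves", "arguments": {"motion": [{"offset": [1.3,0,0],"rotation": [0,0,0]},{"offset": [1.3,0,0],"rotation": [0,0,0]}]}}

```text
time: 34.95
tool_pos: [0.6398, -0.0222, 0.1076]
tool_rot: [3.141, 0.001, 1.658]
contact_force: [0.2, -1.3, -0.2]
opening: 0.0235
```

```bash
python3 -c "
from h import *
o=st();print(jig(o['tool_pos']))
s=read_camera('side');save(s,'s23',(180,130,260,220),6)"
```

```text
34.95 [ 0.6398 -0.0222  0.1076] [1.7995e+02 4.0000e-02 9.5000e+01] [ 0.2 -1.3 -0.2] 0.0235
[-33.9  -0.5]
```

View pics/s23.png

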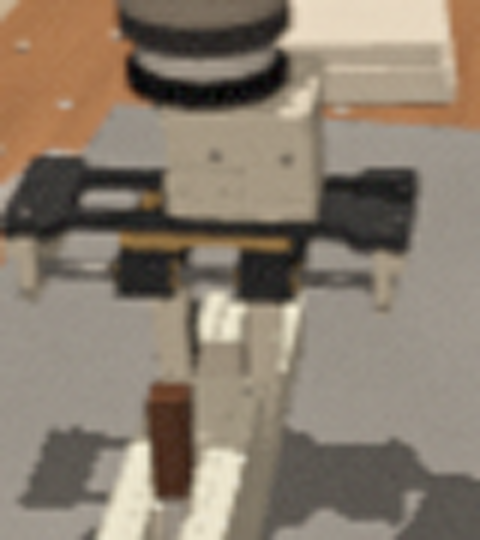

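Request:
{"name": "apply_moves", "arguments": {"motion": [{"offset": [1,0,0],"rotation": [0,0,0]},{"offset": [1,0,0],"rotation": [0,0,0]}]}}

```text
time: 35.17
tool_pos: [0.6396, -0.02, 0.1075]
tool_rot: [3.141, 0.001, 1.658]
contact_force: [0.7, -1.1, -0.4]
opening: 0.0238
```

Request:
{"name": "apply_moves", "arguments": {"motion": [{"offset": [1,0,0],"rotation": [0,0,0]},{"offset": [1,0,0],"rotation": [0,0,0]}]}}

```text
time: 35.33
tool_pos: [0.6394, -0.018, 0.1075]
tool_rot: [3.141, 0.001, 1.658]
contact_force: [0.5, -1.8, -1.0]
opening: 0.0239
```

Request:
{"name": "apply_moves", "arguments": {"motion": [{"offset": [1,0,0],"rotation": [0,0,0]}]}}

```text
time: 35.42
tool_pos: [0.6393, -0.0169, 0.1075]
tool_rot: [3.141, 0.001, 1.658]
contact_force: [-0.1, -0.8, -1.0]
opening: 0.0234
```

```bash
python3 -c "
from h import *
o=st();print(jig(o['tool_pos']))
s=read_camera('side');save(s,'s24',(180,130,260,220),6)"
```

```text
35.42 [ 0.6393 -0.0169  0.1075] [1.7995e+02 4.0000e-02 9.4970e+01] [-0.1 -0.8 -1. ] 0.0234
[-28.6  -0.5]
```

View pics/s24.png

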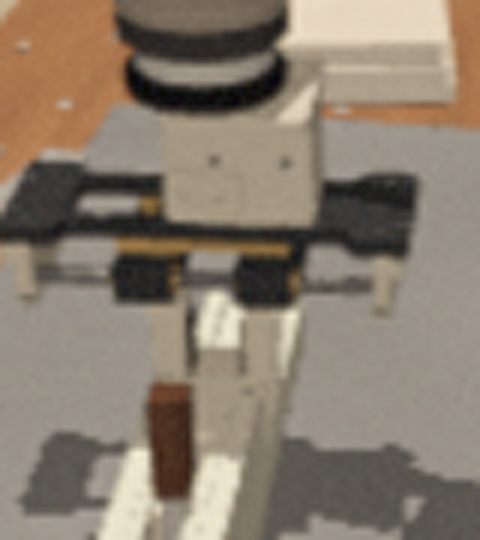

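Request:
{"name": "apply_moves", "arguments": {"motion": [{"offset": [1,0,0],"rotation": [0,0,0]},{"offset": [1,0,0],"rotation": [0,0,0]}]}}

```text
time: 35.63
tool_pos: [0.6391, -0.0148, 0.1075]
tool_rot: [3.141, 0.001, 1.658]
contact_force: [0.3, -1.2, -0.6]
opening: 0.0237
```

Request:
{"name": "apply_moves", "arguments": {"motion": [{"offset": [1,0,0],"rotation": [0,0,0]},{"offset": [1,0,0],"rotation": [0,0,0]}]}}

```text
time: 35.8
tool_pos: [0.6392, -0.0136, 0.1077]
tool_rot: [3.14, 0.003, 1.658]
contact_force: [0.9, -5.9, -0.1]
opening: 0.024
```

```bash
python3 -c "
from h import *
o=st();print(jig(o['tool_pos']))
s=read_camera('side');save(s,'s25',(180,150,240,220),8)"
```

```text
35.8 [ 0.6392 -0.0136  0.1077] [1.7992e+02 1.5000e-01 9.4990e+01] [ 0.9 -5.9 -0.1] 0.024
[-25.2  -0.6]
```

View pics/s25.png

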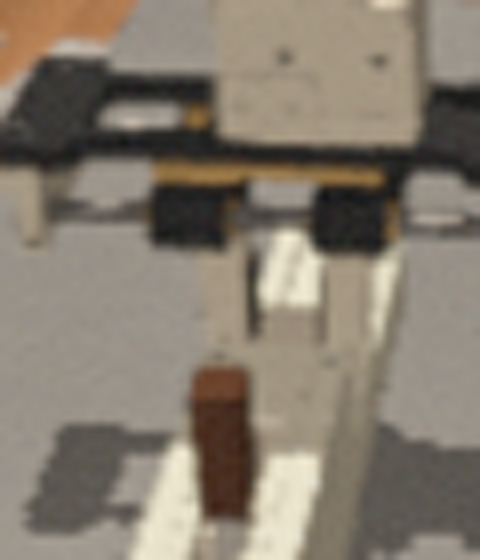

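Request:
{"name": "apply_moves", "arguments": {"motion": [{"offset": [0,0,0.8],"rotation": [0,0,0]},{"offset": [0,0,0.5],"rotation": [0,0,0]}]}}

```text
time: 36.02
tool_pos: [0.6395, -0.0139, 0.1069]
tool_rot: [3.139, 0.003, 1.658]
contact_force: [-1.7, -0.9, 3.4]
opening: 0.0238
```

Request:
{"name": "apply_moves", "arguments": {"motion": [{"offset": [0,0,0],"rotation": [0,0,0]},{"offset": [0,0,0],"rotation": [0,0,0]},{"offset": [0,0,0],"rotation": [0,0,0]},{"offset": [0,0,0],"rotation": [0,0,0]},{"offset": [0,0,0],"rotation": [0,0,0]}], "grip": 0.4}}

```text
time: 36.43
tool_pos: [0.6391, -0.0121, 0.1067]
tool_rot: [3.14, 0.0, 1.658]
contact_force: [0.4, 0.7, 0.2]
opening: 0.052
```

Request:
{"name": "apply_moves", "arguments": {"motion": [{"offset": [0,0,-15],"rotation": [0,0,0]},{"offset": [0,0,-25],"rotation": [0,0,0]},{"offset": [0,0,-30],"rotation": [0,0,0]},{"offset": [-20,0,-30],"rotation": [0,0,0]},{"offset": [-35,0,-20],"rotation": [0,0,0]},{"offset": [-35,0,0],"rotation": [0,0,0]},{"offset": [-35,0,0],"rotation": [0,0,0]},{"offset": [-35,0,0],"rotation": [0,0,0]}]}}

```text
time: 37.1
tool_pos: [0.6532, -0.1668, 0.2316]
tool_rot: [-3.14, -0.002, 1.671]
contact_force: [0.2, -0.5, 0.2]
opening: 0.0556
```

```bash
python3 -c "
from h import *
import pickle
o=st();print(jig(o['tool_pos']))
s=read_camera('side');save(s,'s26',(170,130,260,230),6)
p=read_camera('top');save(p,'t26',(180,120,320,190),5)
pickle.dump((p,s),open('p1.pkl','wb'))
for c in (s,p):
 for q in('key','block_a'):
  for r in tip_of(q,c): 
   if r['location'][0]>.58: print(q,round(r['score'],2),np.round(r['location'],4),jig(r['location']))"
```

```text
37.1 [ 0.6532 -0.1668  0.2316] [-1.7992e+02 -1.4000e-01  9.5740e+01] [ 0.2 -0.5  0.2] 0.0556
[-179.1   -1.6]
key 0.32 [0.6412 0.0113 0.0043] [-0.6 -4.8]
block_a 0.48 [0.6383 0.0033 0.0274] [-8.3 -1.2]
block_a 0.46 [0.6334 0.0774 0.0262] [65.9 -2.6]
key 0.67 [0.6287 0.1202 0.0111] [109.   -1.6]
block_a 0.44 [0.6352 0.0031 0.0246] [-8.3  1.9]
block_a 0.42 [0.6287 0.081  0.0281] [69.9  1.8]
```

View pics/s26.png

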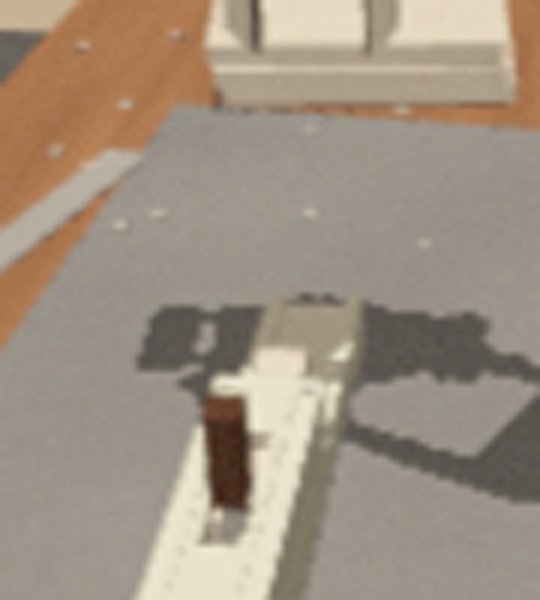

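View pics/t26.png

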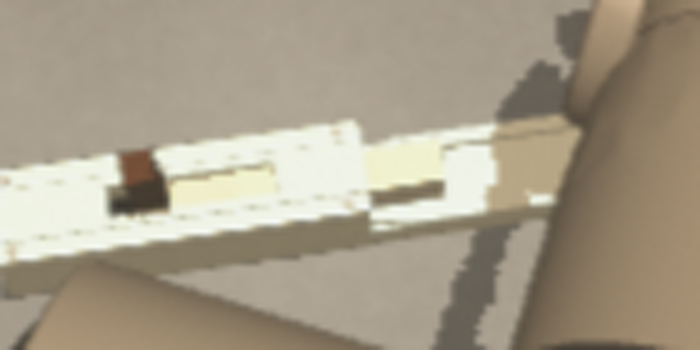

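```bash
python3 -c "
from h import *
import pickle
p,s=pickle.load(open('p1.pkl','rb'))
save(p,'t27',(195,138,280,172),9)
c=np.array([195,138])
T=lambda u,v:c+(np.array([u,v])+.5)/9-.5
a=1.656
for x,z in((-41,.06),(109,.06),(105,.06),(111,.126),(48,.069),(111,.069)):
  w=(.6364+np.cos(a)*x/1e3,.0115+np.sin(a)*x/1e3,z); print(x,z,(proj(p,w)-c+.5)*9)
"
```

```text
-41 0.06 [661.32289502 128.3480596 ]
109 0.06 [169.15854465 198.40140531]
105 0.06 [182.33150261 196.52640202]
111 0.126 [139.3103528  131.02525153]
48 0.069 [368.2637289  160.76568653]
111 0.069 [159.54737418 190.45885173]
```

View pics/t27.png

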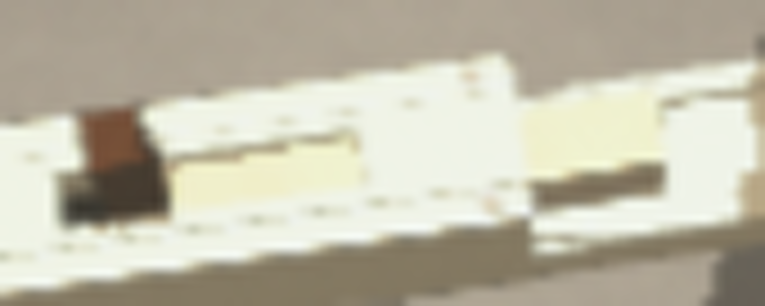

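Request:
{"name": "apply_moves", "arguments": {"motion": [{"offset": [0,0,-10],"rotation": [0,0,0]},{"offset": [0,0,-10],"rotation": [0,0,0]},{"offset": [0,0,0],"rotation": [0,0,0]},{"offset": [0,0,0],"rotation": [0,0,0]},{"offset": [0,0,0],"rotation": [0,0,0]},{"offset": [0,0,0],"rotation": [0,0,0]},{"offset": [0,0,0],"rotation": [0,0,0]},{"offset": [0,0,0],"rotation": [0,0,0]}]}}

```text
time: 38.07
tool_pos: [0.6534, -0.1584, 0.2532]
tool_rot: [-3.138, -0.004, 1.678]
contact_force: [0.7, -0.6, 0.0]
opening: 0.0551
```

```bash
python3 -c "
from h import *
p=read_camera('top');s=read_camera('side')
im=np.vstack([cv2.resize(p['img'][138:172,195:280],None,fx=8,fy=8,interpolation=cv2.INTER_CUBIC),cv2.resize(s['img'][185:225,180:265],None,fx=8,fy=8,interpolation=cv2.INTER_CUBIC)])
cv2.imwrite('pics/t28.png',im[:,:,::-1])
"
```

```text
(no output)
```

View pics/t28.png

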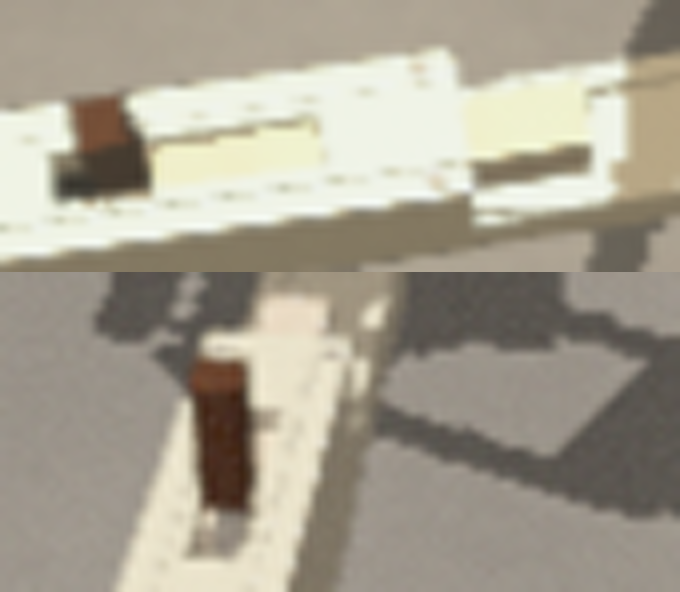

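The key and both blocks haven't moved after about a second: key handle top at (98,123), block 2's rear edge at x≈590 in the crop. Handing in.

```bash
python3 -c "
from cell import hand_in; print(hand_in())"
```

```text
the job is handed in; nothing more can be done
None
```

I handed the job in at about 38 s, with the key in the notch, both blocks fed into the tube and the robot clear of everything.

- **Key:** I took the middle-sized key from the holder and put its foot through the slit. On the first drag it pivoted in the grip and its foot stuck, so I lifted it slightly, set it upright and dragged again with lighter pressure. It dropped about 20 mm into the notch at jig x ≈ 111 mm, and the force rose to about 10 N at the bottom. I released it there.
- **Blocks:** I fed in the block from the cup side first, then pushed the other one in behind it. The force rose to about 6 N when the row met the key. The rear of the second block is at jig x ≈ -41 mm, which fits two 75 mm blocks against the key.
- **Last check:** Pictures about 1 s apart show the key and the second block unchanged. I never moved the arm to the glue bottle, the cup or the decoys, but did not check their positions afterwards.
- **Limits:** By my estimate the key leans about 0.08 rad away from the blocks, within its 0.18 rad play. The joint between the two blocks is under the roof, so I judged that contact from the push force and positions only. The key-finding network gave one low-score false reading in the last side view, and its top-view reading put the key at about 109 mm.

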